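# Unload the programming cradles into the transport tray and close it

### The arm

A 6-joint arm with a two-finger parallel gripper is mounted at the origin on the work surface. World frame = base frame: x ahead of the robot, y to its left, z up, the work surface at z = 0. Lengths are in m, angles in rad, forces in N, time in s.
With the tool pointing down it reaches from about 0.25 to 0.8 m from the base axis. Payload 3.9 kg.
Tool frame: the origin (TCP) lies at the very end of the fingers, on their centre line; the grasp point (between the pads) lies 19 mm behind it; z points along the fingers, y is the line along which they close (so a half turn about z gives the same grasp; the last joint's range is limited). The gripper opens to 85 mm and grips with 20 to 120 N. Pads are 22 mm wide; open, the fingers measure 114 mm over their backs; the gripper's body (76 mm by 85 mm) begins 54 mm behind the grasp point. The pads swing forward as they close: fully open they stand 13 mm farther back than shut.
Start: joints at [-1.316, 0.26, -0.138, 1.173, 0, 1.571], TCP at [0.132, -0.508, 0.231] pointing down, gripper open.
Joint ranges: [-2.78, 2.78], [-0.83, 1.72], [-1.28, 1.37], [-1.9, 2.12], [-1.57, 1.48], [-3.14, 3.14]. Speed limits (rad/s): [2.57, 2.57, 3.14, 3.14, 3.14, 3.14].

### API

Orientations are given as a unit quaternion [x, y, z, w].
In Python, from plant import arm, vision gives the robot as it stands.
- The arm moves only by the tool move_arm, never from a script. Its argument "series" is a list of rows, each an object with "xyz": the shift along the tool's x, y, z scaled (see below), a list of three; "rotation": the turn, a rotation vector about the tool's x, y, z scaled (see below), a list of three; "claw": the opening, from -1 (shut) to 1 (fully open). A call has 1 to 20 rows; each row shifts and turns the commanded pose from where the row before left it, along the tool's axes as they then stand; what a row does not reach is not made up. The controller multiplies each number of a shift by 30 mm and each number of a turn by 0.12 rad. A row lasts 1/8 s, in which the tool goes at most 62.5 mm and 10.7 degrees, less where a joint would pass 70% of its speed; a pose out of reach is approached as far as the arm can. A call with a number of a shift or a turn outside -1 to 1 is refused whole. A call with a gripper value outside its range is refused whole. The fingers move at their own pace and stop on an object; the grip force is fixed at half the most. Time passes only in rows, so rows that do not move let the fingers close. It gives the time, the measured TCP pose, the force, the opening and the grip force at its end, in the units of the state.
- arm.read_state(): the state, without advancing time (a new reading comes with each control period).
- vision.get_image(name): name is "scene" or "side" or "wrist"; returns (picture, depth): 400x640x3 uint8, red, green, blue; 400x640 float32, m along the optical axis (not along the pixel's ray), 0 where there is no reading.
- vision.calibration(name): a dict with "fov_y" (degrees; the focal length in pixels is half the picture's height over the tangent of half this angle, whatever the lens; pixels are square), "cx", "cy" (the principal point, pixels), "pose" (4x4, takes a point from camera to world coordinates). Camera axes: x right, y down, z forward; pixel columns grow to the right and rows downward; lengths in m; the calibration is good to about 2 mm. The wrist camera is an equidistant fisheye: a pixel r from the principal point sees the ray r / f radians off the axis. A picture is of the moment at which its call begins: read the wrist's pose just before it. calibration takes no time and is no camera call; for the wrist camera it gives the pose at the moment of the call.
- arm.sign_off(): hands the job in; it is judged then, once.
The state is a dict: "time_s": time; "joint_positions": joint angles; "dq": joint speeds; "joint_efforts": joint torques, N m; "eef_pos": TCP position; "orientation": TCP orientation; "ft_force": force on the tool from outside, world axes, zero at the start; "wrist_torque": the same for the moment, N m; "opening": finger opening in m; "grasp_force": force on a finger pad.
Only numpy, scipy, OpenCV 4.12 (cv2) and the standard library are available. Lean on these libraries where they do the work, as an engineer would, in place of code of your own. Each camera call takes 0.05 s, during which the arm holds its last target. There are 200 camera calls.

### The job

Take the loose cover off the black transport tray and lay it flat on the bench beside it. Unclip every module from its cradle by pinching its two side buttons together, and stand each upright in a bay of its own in the tray. Then put the cover back on the tray and press it down until it sits level and fully home on the rim all round; leave the other things on the bench alone.

Things in the scene. Friction and masses are not known exactly. Their poses are not given: they have to be found in the camera images.
- module1: Loose module (absent in some runs): light grey housing 60 x 40 x 50 mm (x, y, z), about 185 g, green circuit board in its open top, a black ribbed button on each long side (+y, -y). Origin: centre of its underside, z up. It starts upright, snapped into cradle1 by a hook tooth on each button that catches under a lip; it lifts straight up only while both buttons are pinched flush.
- cradle1: Fixed dark programming cradle, 84 x 84 mm, holding module1 at its middle (empty if that is absent). Origin: centre of its underside on the work surface; axes as its module. Floor 5 mm up. Side walls with lips (21 to 40 mm from the middle in y, 50 mm long) rise 26 mm above the work surface: keep fingertips above them. End stops 16 mm high.
- module2: Loose module (absent in some runs): light grey housing 60 x 40 x 50 mm (x, y, z), about 185 g, green circuit board in its open top, a black ribbed button on each long side (+y, -y). Origin: centre of its underside, z up. It starts upright, snapped into cradle2 by a hook tooth on each button that catches under a lip; it lifts straight up only while both buttons are pinched flush.
- cradle2: Fixed dark programming cradle, 84 x 84 mm, holding module2 at its middle (empty if that is absent). Origin: centre of its underside on the work surface; axes as its module. Floor 5 mm up. Side walls with lips (21 to 40 mm from the middle in y, 50 mm long) rise 26 mm above the work surface: keep fingertips above them. End stops 16 mm high.
- module3: Loose module (absent in some runs): light grey housing 60 x 40 x 50 mm (x, y, z), about 185 g, green circuit board in its open top, a black ribbed button on each long side (+y, -y). Origin: centre of its underside, z up. It starts upright, snapped into cradle3 by a hook tooth on each button that catches under a lip; it lifts straight up only while both buttons are pinched flush.
- cradle3: Fixed dark programming cradle, 84 x 84 mm, holding module3 at its middle (empty if that is absent). Origin: centre of its underside on the work surface; axes as its module. Floor 5 mm up. Side walls with lips (21 to 40 mm from the middle in y, 50 mm long) rise 26 mm above the work surface: keep fingertips above them. End stops 16 mm high.
- module4: Loose module (absent in some runs): light grey housing 60 x 40 x 50 mm (x, y, z), about 185 g, green circuit board in its open top, a black ribbed button on each long side (+y, -y). Origin: centre of its underside, z up. It starts upright, snapped into cradle4 by a hook tooth on each button that catches under a lip; it lifts straight up only while both buttons are pinched flush.
- cradle4: Fixed dark programming cradle, 84 x 84 mm, holding module4 at its middle (empty if that is absent). Origin: centre of its underside on the work surface; axes as its module. Floor 5 mm up. Side walls with lips (21 to 40 mm from the middle in y, 50 mm long) rise 26 mm above the work surface: keep fingertips above them. End stops 16 mm high.
- button1l (a joint): Release button on the +y side of module1 (those of the other sides and modules are alike): 28 mm long, 20 mm high (25 to 45 mm above the module's underside). 0 m = out, 6 mm proud (52 mm over both buttons); 0.006 = flush (40 mm over both). Sprung: 3 N to start, 10 N when flush. Its tooth is 8 to 13 mm above the underside, 5 mm proud when out.
- tray: Fixed black tray, outside 159 x 203 x 70 mm (x, y, z), walls and floor 5 mm, open top, two by two bays. Origin: centre of its underside on the work surface, z up. Dividers along x and y through its middle rise to 23 mm above the work surface. White friction studs in its four inner corners, tops at 65 mm, hold the cover 5 mm proud; they sink and stay down when it is pressed.
- bay1 (a point): Centre of the floor of bay 1 of the tray (at -38, -49 mm in x, y of the tray, 5 mm above the work surface). A bay is 73 mm along the tray's x and 95 mm along y; a module fits upright with its 60 mm length along the tray's x, leaving 27 mm for a finger on each side; one module a bay.
- bay2 (a point): Centre of the floor of bay 2 of the tray (at -38, 49 mm in x, y of the tray, 5 mm above the work surface). A bay is 73 mm along the tray's x and 95 mm along y; a module fits upright with its 60 mm length along the tray's x, leaving 27 mm for a finger on each side; one module a bay.
- bay3 (a point): Centre of the floor of bay 3 of the tray (at 38, -49 mm in x, y of the tray, 5 mm above the work surface). A bay is 73 mm along the tray's x and 95 mm along y; a module fits upright with its 60 mm length along the tray's x, leaving 27 mm for a finger on each side; one module a bay.
- bay4 (a point): Centre of the floor of bay 4 of the tray (at 38, 49 mm in x, y of the tray, 5 mm above the work surface). A bay is 73 mm along the tray's x and 95 mm along y; a module fits upright with its 60 mm length along the tray's x, leaving 27 mm for a finger on each side; one module a bay.
- cover: Loose flat grey cover, about 250 g, at first lying loosely on the tray: plate 165 x 209 x 5 mm (x, y, z), its underside 10 mm above the origin, on a 143 x 187 mm step that fits in the tray's rim with 3 mm to spare each side, either way round. Origin: centre of the step's underside, z up. Fully home the origin is 60 mm above the tray's; unpressed, 65 mm.
- cover_grip (a point): On the cover's grip rib, 34 mm above the cover's origin. The rib is central, 70 mm long (cover's x), 14 mm wide (y), from 15 to 43 mm above the origin. Pressed slowly at the middle with about 15 to 20 N, the cover goes home. The bench between x 0.37 and 0.54 m, y -0.08 and 0.14 m is always free at the start: room to lay the cover aside.
- shell1: Bystander: unfinished grey half-shell with a green board, 115 x 70 x 16 mm. To be left alone.
- shell2: Bystander: unfinished grey half-shell with a green board, 115 x 70 x 16 mm. To be left alone.
- shell3: Bystander: unfinished grey half-shell with a green board, 115 x 70 x 16 mm. To be left alone.
- driver: Bystander: screwdriver. To be left alone.
- pliers: Bystander: pliers with black handles, about 160 mm. To be left alone.
- cleaner: Bystander: white bottle, 44 mm wide, 100 mm tall. To be left alone.
- solder: Bystander: spool of solder, 44 mm wide, 25 mm tall. To be left alone.
There are look-alikes about, which are no part of the job. Leave any purple or red look-alike of the module2 alone.

How it is judged:
By the outcome, as a careful person would: the job done as asked, in the order asked, and still so for the second after the job is handed in, with the robot touching nothing.
Of module1, module2, module3, module4 only 3 to 4 are there at a start; the rules pass over those that are not, and their reading is None.
At some moment in a run one of cover may be knocked a few centimetres aside while the robot is not near it.
Once in a run the grip may slacken for a moment while it holds something.
It also fails if it takes over 200 s, if anything falls off the work surface, if the arm or the gripper's body presses on something with over 40 N, if the wrist force passes 120 N, or if a joint passes its speed limit or range.

## Working session

There is one attempt and no reset: what is moved stays moved. The work goes in short steps, Python scripts to look and compute and a tool call to move; the robot and the scene stay as the last step left them, time stands still between calls to the robot, and variables do not carry over. Pictures are saved under pics/ and viewed, at most 14 in all, crops included, and the job is handed in when it is done.

Besides the shell and the picture viewer there is one more tool, called after "Emit:" by a JSON object that holds its "name" and its "arguments". move_arm: Moves the arm, as the interface text tells. Its arguments: {"type":"object","properties":{"series":{"type":"array"}},"required":["series"]}

```bash
mkdir -p pics; ls
cat > h.py <<'E'
import numpy as np, cv2
from plant import arm, vision
from scipy.spatial.transform import Rotation as R
def snap(n, fn=None):
    c=vision.calibration(n); im,d=vision.get_image(n)
    if fn: cv2.imwrite('pics/'+fn, im[...,::-1])
    np.savez('last_%s.npz'%n, im=im,d=d,pose=c['pose'],fov=c['fov_y'],cx=c['cx'],cy=c['cy'])
    return im,d,c
def cloud(d,c,fish=False):
    H,W=d.shape; f=H/2/np.tan(np.radians(c['fov_y'])/2)
    v,u=np.mgrid[:H,:W].astype(float); x=(u-c['cx'])/f; y=(v-c['cy'])/f
    if fish:
        r=np.hypot(x,y)+1e-9; s=np.tan(np.minimum(r,1.5))/r; x*=s; y*=s
    p=np.stack([x*d,y*d,d,np.ones_like(d)],-1)@np.array(c['pose']).T
    p=p[...,:3]; p[d<=0]=np.nan
    return p
E
python3 - <<'E'
from h import *
s=arm.read_state(); print({k:np.round(v,3).tolist() for k,v in s.items()})
for n in ['scene','side','wrist']:
    im,d,c=snap(n,n+'0.png'); print(n,c['fov_y'],c['cx'],c['cy'],np.round(c['pose'],3).tolist(),(d>0).mean())
a=[cv2.imread('pics/%s0.png'%n) for n in ('scene','side')]
E
```

```text
pics
{'time_s': 0.0, 'joint_positions': [-1.316, 0.261, -0.139, 1.173, -0.0, 1.571], 'dq': [0.0, -0.001, 0.0, 0.0, -0.0, -0.0], 'joint_efforts': [-0.001, -40.568, 25.392, 0.019, -0.0, 0.0], 'eef_pos': [0.132, -0.507, 0.23], 'orientation': [0.992, 0.127, -0.0, -0.001], 'ft_force': [0.202, -0.331, 0.13], 'wrist_torque': [0.058, 0.03, -0.033], 'grasp_force': 0.0, 'opening': 0.085}
scene 57.53984153355294 320.41571860301843 197.78890815894067 [[0.733, 0.576, -0.362, 0.914], [0.68, -0.617, 0.397, -0.426], [0.005, -0.537, -0.844, 0.919], [0.0, 0.0, 0.0, 1.0]] 0.99589453125
side 43.19397913289277 320.70969257806684 206.5714695389734 [[-0.7, -0.403, 0.589, -0.251], [-0.714, 0.396, -0.577, 0.78], [-0.001, -0.825, -0.565, 0.844], [0.0, 0.0, 0.0, 1.0]] 0.99473046875
wrist 65.70646984690485 318.9245177519834 197.91295394714447 [[0.252, -0.933, -0.257, 0.197], [-0.968, -0.243, -0.065, -0.489], [-0.002, 0.265, -0.964, 0.373], [0.0, 0.0, 0.0, 1.0]] 0.9807734375
```

View pics/scene0.png

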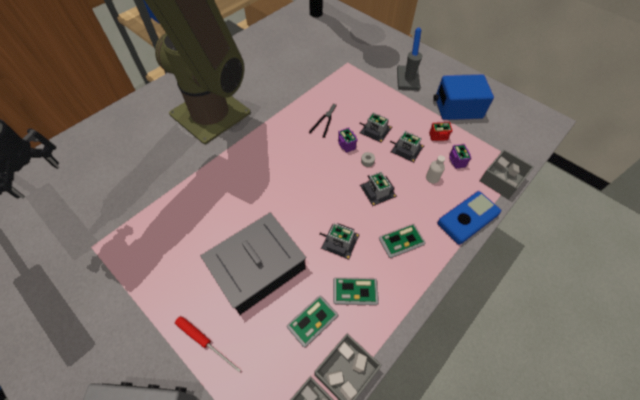

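View pics/side0.png

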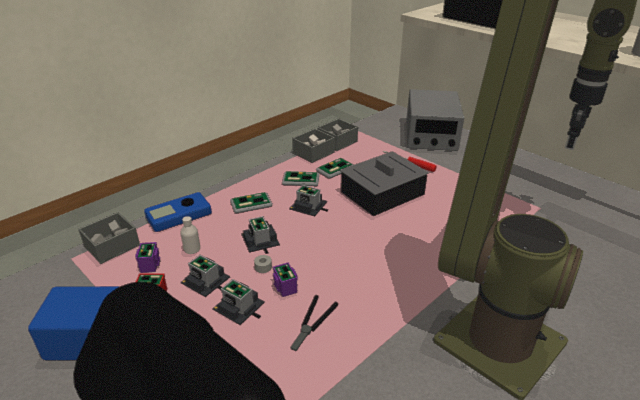

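The scene view shows the cover on the tray at about (253,258), with the rib along the image diagonal. Four cradled grey modules are at (376,125), (408,145), (378,186) and (340,238). The decoys are purple at (347,138) and (460,154) and red at (440,130). The side view shows the same things.

```bash
cat >> h.py <<'E'
def load(n):
    z=np.load('last_%s.npz'%n); c=dict(fov_y=float(z['fov']),cx=float(z['cx']),cy=float(z['cy']),pose=z['pose'])
    return z['im'],z['d'],c
def rect(p):
    (c,(w,h),a)=cv2.minAreaRect((p[:,:2]*1000).astype(np.float32))
    if w<h: w,h,a=h,w,a+90
    a=(a+90)%180-90
    return np.round([c[0],c[1],w,h,a],1)   # mm, long side angle deg
def comps(p,zlo,zhi,min_n=40,gap=6,excl=None):
    m=(p[...,2]>zlo)&(p[...,2]<zhi)&(p[...,0]>0.1)&(p[...,0]<.95)&(abs(p[...,1])<.65)
    q=p[m]; g=np.zeros((1400,1000),np.uint8); ij=np.c_[(q[:,1]+.7)*1000,q[:,0]*1000].astype(int)
    g[ij[:,0],ij[:,1]]=1; g=cv2.dilate(g,np.ones((gap,gap)))
    n,l=cv2.connectedComponents(g); L=l[ij[:,0],ij[:,1]]
    return [q[L==k] for k in range(1,n) if (L==k).sum()>=min_n]
E
python3 - <<'E'
from h import *
for n in ['scene','side']:
    im,d,c=load(n); p=cloud(d,c)
    tab=p[(abs(p[...,2])<.01)]; print(n,'table z',np.median(tab[:,2]),tab[:,2].std())
    for nm,lo,hi in (('cover',.072,.09),('rib',.1,.115),('mod',.045,.065),('cradle',.008,.035)):
        for q in comps(p,lo,hi): print(' ',nm,len(q),rect(q),np.round(np.median(q[:,2]),4))
E
```

```text
scene table z 0.0010726434507507543 0.0020500615942689263
  cover 5064 [ 547.2 -270.6  209.2  166.6   80. ] 0.0807
  cover 53 [725.1 288.4  27.9  18.6  17.9] 0.0774
  cover 264 [626.7 574.3 184.   91.6   9.2] 0.0812
  cover 50 [416.2 591.6  43.4  22.1  21.7] 0.0803
  rib 166 [ 548.  -270.7   69.9   14.3   -9.6] 0.1079
  rib 61 [634.4 566.4  77.4  41.8  26.3] 0.1011
  rib 49 [414.4 587.9  49.3  22.7  11.6] 0.1079
  rib 71 [578.7 608.1  64.3  48.7  25.9] 0.1009
  rib 60 [659.6 621.3  82.3  38.4  16.9] 0.101
  mod 188 [ 852.8 -380.7   88.9   43.2   42.9] 0.0599
  mod 229 [ 625.5 -283.6  203.3    3.3   80.3] 0.0555
  mod 539 [ 883.6 -300.5  110.4  100.   -89.9] 0.0596
  mod 377 [657.8 -62.2  59.6  54.5  18.8] 0.0532
  mod 297 [629.7 141.9  60.8  53.  -22.7] 0.0529
  mod 195 [442.7 214.1  61.3  48.7 -18.5] 0.0484
  mod 81 [726.1 283.5  43.   22.2  16.1] 0.0579
  mod 217 [471.7 332.1  59.6  53.2  12.2] 0.0525
  mod 241 [597.9 337.6  59.7  54.   10.1] 0.053
  mod 202 [744.3 404.8  61.4  51.1 -37.9] 0.0481
  mod 424 [883.8 437.8 116.   99.9  89.7] 0.0567
  mod 179 [644.2 450.5  60.1  46.5  4
[... 3086 characters left out ...]
61
  cradle 372 [622.4 150.7  83.6  66.5  66. ] 0.0238
  cradle 773 [877.4 244.  170.6  96.8  78.5] 0.0296
  cradle 455 [305.8 250.1 162.4  59.  -61.7] 0.0106
  cradle 42 [909.7 224.7  69.9  24.1  79.2] 0.0337
  cradle 241 [534.9 214.3  45.8  42.6 -74.8] 0.0235
  cradle 193 [432.5 236.8  61.8  29.3  25.2] 0.0199
  cradle 144 [711.2 305.4  43.4  24.9  65.4] 0.0227
  cradle 509 [457.4 342.4  97.1  65.3  59.1] 0.0236
  cradle 454 [583.4 347.4  94.3  55.9  69.4] 0.023
  cradle 194 [724.2 412.3  61.2  29.7 -85.3] 0.0208
  cradle 466 [856.9 466.3 147.2  73.7  48.9] 0.0224
  cradle 41 [ 9.153e+02  3.976e+02  3.770e+01  1.210e+01 -2.000e-01] 0.0271
  cradle 143 [930.2 449.3  60.9  12.2  85.6] 0.0254
```

```bash
cat >> h.py <<'E'
def plan(x,y,z,yaw=None,cur=None):
    """from measured pose to target (mm, deg); prints pure-turn then tool-frame shift, in move units (totals)"""
    s=arm.read_state(); Rm=R.from_quat(s['orientation']).as_matrix(); p=np.array(s['eef_pos'])
    if yaw is None: yaw=np.degrees(np.arctan2(Rm[1,0],Rm[0,0]))
    cand=[]
    for k in (0,180,-180):
        a=np.radians(yaw+k); T=np.array([[np.cos(a),np.sin(a),0],[np.sin(a),-np.cos(a),0],[0,0,-1]])
        rv=R.from_matrix(Rm.T@T).as_rotvec(); cand.append((np.linalg.norm(rv),k,T,rv))
    _,k,T,rv=min(cand,key=lambda t:t[0])
    sh=T.T@(np.array([x,y,z])/1000-p)
    print('t %.2f tcp'%s['time_s'],np.round(p*1000,1),'yaw',round(float(np.degrees(np.arctan2(Rm[1,0],Rm[0,0]))),1),'q6 %.2f'%s['joint_positions'][5],'open %.1f'%(s['opening']*1e3),'F',np.round(s['ft_force'],1))
    print('turn units',np.round(rv/.12,2),'shift units',np.round(sh/.03,2))
E
python3 -c "
from h import *
plan(520,-265,230,-9.8)"
```

```text
t 0.15 tcp [ 132.2 -507.5  230.7] yaw 14.6 q6 1.57 open 85.5 F [ 0.7 -0.3 -0.3]
turn units [-0.01  0.    3.55] shift units [ 11.36 -10.17   0.02]
```

Emit:
{"name": "move_arm", "arguments": {"series": [{"xyz": [0, 0, 0], "rotation": [0, 0, 0.9], "claw": 1}, {"xyz": [0, 0, 0], "rotation": [0, 0, 0.9], "claw": 1}, {"xyz": [0, 0, 0], "rotation": [0, 0, 0.9], "claw": 1}, {"xyz": [0, 0, 0], "rotation": [0, 0, 0.85], "claw": 1}, {"xyz": [0.95, -0.85, 0], "rotation": [0, 0, 0], "claw": 1}, {"xyz": [0.95, -0.85, 0], "rotation": [0, 0, 0], "claw": 1}, {"xyz": [0.95, -0.85, 0], "rotation": [0, 0, 0], "claw": 1}, {"xyz": [0.95, -0.85, 0], "rotation": [0, 0, 0], "claw": 1}, {"xyz": [0.95, -0.85, 0], "rotation": [0, 0, 0], "claw": 1}, {"xyz": [0.95, -0.85, 0], "rotation": [0, 0, 0], "claw": 1}, {"xyz": [0.95, -0.85, 0], "rotation": [0, 0, 0], "claw": 1}, {"xyz": [0.95, -0.85, 0], "rotation": [0, 0, 0], "claw": 1}, {"xyz": [0.95, -0.85, 0], "rotation": [0, 0, 0], "claw": 1}, {"xyz": [0.95, -0.85, 0], "rotation": [0, 0, 0], "claw": 1}, {"xyz": [0.95, -0.85, 0], "rotation": [0, 0, 0], "claw": 1}, {"xyz": [0.95, -0.85, 0], "rotation": [0, 0, 0], "claw": 1}, {"xyz": [0, 0, 0], "rotation": [0, 0, 0], "claw": 1}, {"xyz": [0, 0, 0], "rotation": [0, 0, 0], "claw": 1}]}}

```text
time_s: 2.4
eef_pos: [0.5209, -0.2647, 0.2309]
orientation: [0.996, -0.085, -0.001, -0.0]
ft_force: [-0.4, 0.6, -0.5]
opening: 0.0854
grasp_force: 0.0
```

Run:
```python
from h import *
im,d,c=snap('wrist','w1.png'); p=cloud(d,c,True)
print('table',np.nanmedian(p[...,2][abs(p[...,2])<.008]))
for nm,lo,hi in (('cover',.072,.09),('rib',.1,.115)):
    for q in comps(p,lo,hi): print(nm,len(q),rect(q),np.median(q[:,2]), q.mean(0))
plan(547.5,-268.5,83,-9.8)
```

```text
table 0.00069555177191849
cover 1083 [ 622.5 -602.6  158.    42.5   21.3] 0.08110352428993589 [ 0.62700934 -0.5981874   0.08110926]
cover 32792 [ 548.2 -268.9  210.1  165.    80.3] 0.08004148239984213 [ 0.55176447 -0.26921852  0.08004515]
rib 1030 [ 619.5 -603.   155.    32.4   25.6] 0.10800149582328922 [ 0.62558696 -0.59819715  0.10786037]
rib 1247 [ 548.7 -268.8   68.2   13.8  -10.1] 0.10770256526375632 [ 0.54966111 -0.26874846  0.10763273]
t 2.45 tcp [ 520.6 -265.   231. ] yaw -9.8 q6 2.84 open 85.7 F [-0.3  0.4  0.5]
turn units [ 0.    0.01 -0.01] shift units [ 0.9  -0.04  4.93]
```

View pics/w1.png

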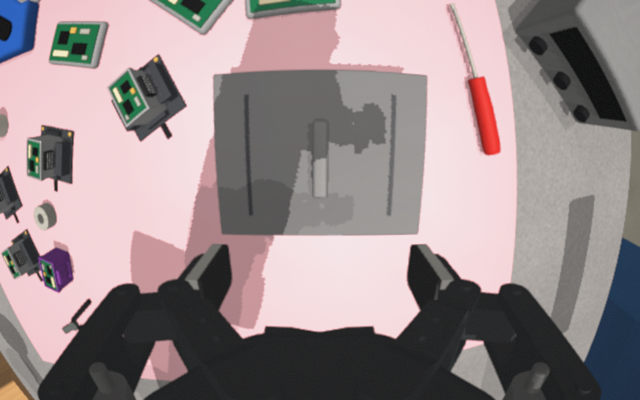

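The wrist view shows the cover square on the tray, with the rib at (320,158). The cover centre is (548.4, -268.8) mm, yaw -9.8°. Next I descend and grip the rib.

Emit:
{"name": "move_arm", "arguments": {"series": [{"xyz": [0.93, -0.01, 0], "rotation": [0, 0, 0], "claw": 0}, {"xyz": [0, 0, 0.95], "rotation": [0, 0, 0], "claw": 0}, {"xyz": [0, 0, 0.95], "rotation": [0, 0, 0], "claw": 0}, {"xyz": [0, 0, 0.95], "rotation": [0, 0, 0], "claw": 0}, {"xyz": [0, 0, 0.95], "rotation": [0, 0, 0], "claw": 0}, {"xyz": [0, 0, 0.6], "rotation": [0, 0, 0], "claw": 0}, {"xyz": [0, 0, 0.5], "rotation": [0, 0, 0], "claw": 0}, {"xyz": [0, 0, 0], "rotation": [0, 0, 0], "claw": 0}, {"xyz": [0, 0, 0], "rotation": [0, 0, 0], "claw": -1}, {"xyz": [0, 0, 0], "rotation": [0, 0, 0], "claw": -1}, {"xyz": [0, 0, 0], "rotation": [0, 0, 0], "claw": -1}, {"xyz": [0, 0, 0], "rotation": [0, 0, 0], "claw": -1}, {"xyz": [0, 0, 0], "rotation": [0, 0, 0], "claw": -1}, {"xyz": [0, 0, 0], "rotation": [0, 0, 0], "claw": -1}]}}

```text
time_s: 4.2
eef_pos: [0.5497, -0.2698, 0.0855]
orientation: [0.996, -0.086, 0.001, 0.001]
ft_force: [-1.1, -0.9, 6.3]
opening: 0.013
grasp_force: 60.1
```

Run:
```python
from h import *
plan(548.4,-268.8,140)
plan(455,32,100,0)
```

```text
t 4.20 tcp [ 549.7 -269.8   85.5] yaw -9.8 q6 2.86 open 13.0 F [-1.1 -0.9  6.3]
turn units [ 0.01 -0.02 -0.  ] shift units [-0.05 -0.03 -1.82]
t 4.20 tcp [ 549.7 -269.8   85.5] yaw -9.8 q6 2.86 open 13.0 F [-1.1 -0.9  6.3]
turn units [ 0.01 -0.02 -1.43] shift units [ -3.16 -10.06  -0.48]
```

Emit:
{"name": "move_arm", "arguments": {"series": [{"xyz": [0, 0, -0.3], "rotation": [0, 0, 0], "claw": -1}, {"xyz": [0, 0, -0.6], "rotation": [0, 0, 0], "claw": -1}, {"xyz": [0, 0, -0.6], "rotation": [0, 0, 0], "claw": -1}, {"xyz": [0, 0, -0.5], "rotation": [0, 0, -0.7], "claw": -1}, {"xyz": [0, 0, 0], "rotation": [0, 0, -0.73], "claw": -1}, {"xyz": [-0.16, -0.5, 0], "rotation": [0, 0, 0], "claw": -1}, {"xyz": [-0.25, -0.8, 0], "rotation": [0, 0, 0], "claw": -1}, {"xyz": [-0.25, -0.8, 0], "rotation": [0, 0, 0], "claw": -1}, {"xyz": [-0.25, -0.8, 0], "rotation": [0, 0, 0], "claw": -1}, {"xyz": [-0.25, -0.8, 0], "rotation": [0, 0, 0], "claw": -1}, {"xyz": [-0.25, -0.8, 0], "rotation": [0, 0, 0], "claw": -1}, {"xyz": [-0.25, -0.8, 0], "rotation": [0, 0, 0], "claw": -1}, {"xyz": [-0.25, -0.8, 0], "rotation": [0, 0, 0], "claw": -1}, {"xyz": [-0.25, -0.8, 0], "rotation": [0, 0, 0], "claw": -1}, {"xyz": [-0.25, -0.8, 0], "rotation": [0, 0, 0], "claw": -1}, {"xyz": [-0.25, -0.8, 0], "rotation": [0, 0, 0], "claw": -1}, {"xyz": [-0.25, -0.8, 0], "rotation": [0, 0, 0], "claw": -1}, {"xyz": [-0.16, -0.5, 0], "rotation": [0, 0, 0], "claw": -1}, {"xyz": [0, 0, 0], "rotation": [0, 0, 0], "claw": -1}]}}

```text
time_s: 6.58
eef_pos: [0.4563, 0.0114, 0.1443]
orientation: [1.0, 0.009, -0.0, -0.006]
ft_force: [0.4, -0.7, -2.0]
opening: 0.0126
grasp_force: 64.4
```

Run:
```python
from h import *
plan(455,32,22,0)
im,d,c=snap('scene','s1.png'); p=cloud(d,c)
for q in comps(p,.1,.16,150): print(len(q),rect(q),np.median(q[:,2]))
im,d,c=snap('wrist','w2.png')
```

```text
t 6.58 tcp [456.3  11.4 144.3] yaw 1.0 q6 3.14 open 12.6 F [ 0.4 -0.7 -2. ]
turn units [-0.09  0.    0.15] shift units [-0.04 -0.69  4.08]
921 [ 624.6 -614.3  147.6   26.2   38.4] 0.1303855632878682
2867 [454.4  11.6 211.8 166.3 -88.9] 0.13890683305830942
248 [411.4 604.2  58.2  48.7 -77.5] 0.12065650869714262
```

View pics/s1.png

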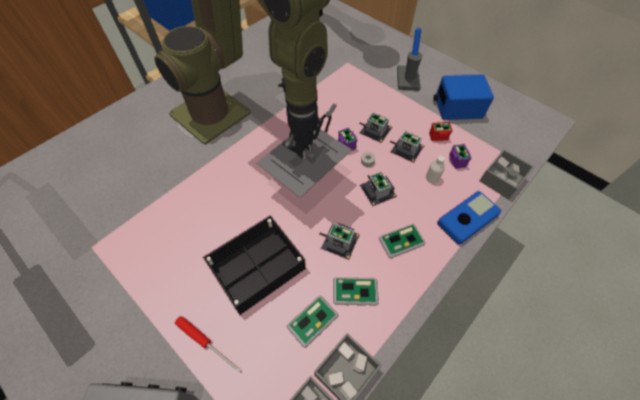

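The cover is held level at 139 mm over the free bench, and the tray is open with its studs at the corners. q6 is at its limit, so I turn slightly back and lower here, since this spot is free. From now on I use the half-turned grasp.

Emit:
{"name": "move_arm", "arguments": {"series": [{"xyz": [0, 0, 0], "rotation": [-0.09, 0, -0.4], "claw": -1}, {"xyz": [0, 0, 0.8], "rotation": [0, 0, 0], "claw": -1}, {"xyz": [0, 0, 0.9], "rotation": [0, 0, 0], "claw": -1}, {"xyz": [0, 0, 0.9], "rotation": [0, 0, 0], "claw": -1}, {"xyz": [0, 0, 0.7], "rotation": [0, 0, 0], "claw": -1}, {"xyz": [0, 0, 0.4], "rotation": [0, 0, 0], "claw": -1}, {"xyz": [0, 0, 0.2], "rotation": [0, 0, 0], "claw": -1}, {"xyz": [0, 0, 0], "rotation": [0, 0, 0], "claw": -1}]}}

```text
time_s: 7.68
eef_pos: [0.4571, 0.0112, 0.0274]
orientation: [0.999, 0.033, 0.0, -0.0]
ft_force: [-0.2, -0.8, -3.0]
opening: 0.0129
grasp_force: 64.4
```

```bash
python3 -c "
from h import *
plan(455,11,21)"
```

```text
t 7.67 tcp [457.1  11.2  27.4] yaw 3.7 q6 3.10 open 12.9 F [-0.2 -0.8 -3. ]
turn units [-0. -0.  0.] shift units [-0.07  0.    0.21]
```

Now I lower to contact, open, rise, and half-turn (π = 26.2 units of yaw increase, negative about the tool z).

Emit:
{"name": "move_arm", "arguments": {"series": [{"xyz": [0, 0, 0.1], "rotation": [0, 0, 0], "claw": -1}, {"xyz": [0, 0, 0.1], "rotation": [0, 0, 0], "claw": -1}, {"xyz": [0, 0, 0.05], "rotation": [0, 0, 0], "claw": -1}, {"xyz": [0, 0, 0], "rotation": [0, 0, 0], "claw": -1}, {"xyz": [0, 0, 0], "rotation": [0, 0, 0], "claw": -0.2}, {"xyz": [0, 0, 0], "rotation": [0, 0, 0], "claw": -0.2}, {"xyz": [0, 0, 0], "rotation": [0, 0, 0], "claw": -0.2}, {"xyz": [0, 0, -0.5], "rotation": [0, 0, 0], "claw": -0.2}, {"xyz": [0, 0, -0.9], "rotation": [0, 0, 0], "claw": 0}, {"xyz": [0, 0, -1], "rotation": [0, 0, 0], "claw": 1}, {"xyz": [0, 0, -1], "rotation": [0, 0, 0], "claw": 1}, {"xyz": [0, 0, -1], "rotation": [0, 0, 0], "claw": 1}, {"xyz": [0, 0, -1], "rotation": [0, 0, -1], "claw": 1}, {"xyz": [0, 0, -1], "rotation": [0, 0, -1], "claw": 1}, {"xyz": [0, 0, 0], "rotation": [0, 0, -1], "claw": 1}, {"xyz": [0, 0, 0], "rotation": [0, 0, -1], "claw": 1}, {"xyz": [0, 0, 0], "rotation": [0, 0, -1], "claw": 1}, {"xyz": [0, 0, 0], "rotation": [0, 0, -1], "claw": 1}, {"xyz": [0, 0, 0], "rotation": [0, 0, -1], "claw": 1}, {"xyz": [0, 0, 0], "rotation": [0, 0, -1], "claw": 1}]}}

```text
time_s: 10.18
eef_pos: [0.4567, 0.0113, 0.2117]
orientation: [0.87, 0.492, 0.0, -0.0]
ft_force: [0.6, -0.2, -0.4]
opening: 0.0854
grasp_force: 0.0
```

Run:
```python
from h import *
plan(560,-20,200,200)
im,d,c=snap('scene','s2.png'); p=cloud(d,c)
for q in comps(p,.007,.025,150): print(len(q),rect(q),np.median(q[:,2]))
```

```text
t 10.18 tcp [456.7  11.3 211.7] yaw 59.0 q6 2.14 open 85.4 F [ 0.6 -0.2 -0.4]
turn units [-0.   -0.    5.67] shift units [2.88 2.16 0.39]
432 [ 608.5 -478.8  199.2   25.6    7.7] 0.020382353188891034
189 [ 625.4 -284.6  201.4    2.6   80.1] 0.015864809646232714
1188 [ 537.2 -268.4  193.9  132.8   80.5] 0.008927271382027202
215 [ 883.6 -297.7   96.3   90.4  -89.7] 0.008064719651306174
1375 [ 749.5 -270.8  115.5   70.2   85.6] 0.016415064680686986
1208 [ 778.9 -143.2  113.7   70.5   41.6] 0.01620989383380894
165 [657.9 -65.   83.1  81.7 -66.6] 0.01590535152476169
2954 [455.3  10.6 210.5 165.7 -86.3] 0.015427201947050107
948 [781.9  53.4 114.4  69.1  65.1] 0.01599218052880097
170 [313.9 247.  161.9  45.  -62. ] 0.010397817891342975
207 [629.6 569.1 187.7  81.   14.4] 0.017174962428609386
346 [400.7 616.1 120.3  79.8 -51.5] 0.01924888343155312
```

Run:
```python
from h import *
plan(629,-70,170,20)
```

```text
t 10.22 tcp [456.7  11.2 211.7] yaw 59.1 q6 2.13 open 85.4 F [ 0.4 -0.7  0.1]
turn units [-0.   -0.    5.69] shift units [4.47 4.51 1.39]
```

Emit:
{"name": "move_arm", "arguments": {"series": [{"xyz": [0, 0, 0], "rotation": [0, 0, 0.95], "claw": 1}, {"xyz": [0, 0, 0], "rotation": [0, 0, 0.95], "claw": 1}, {"xyz": [0, 0, 0], "rotation": [0, 0, 0.95], "claw": 1}, {"xyz": [0, 0, 0], "rotation": [0, 0, 0.95], "claw": 1}, {"xyz": [0, 0, 0], "rotation": [0, 0, 0.95], "claw": 1}, {"xyz": [0, 0, 0], "rotation": [0, 0, 0.95], "claw": 1}, {"xyz": [0.9, 0.9, 0.28], "rotation": [0, 0, 0], "claw": 1}, {"xyz": [0.9, 0.9, 0.28], "rotation": [0, 0, 0], "claw": 1}, {"xyz": [0.9, 0.9, 0.28], "rotation": [0, 0, 0], "claw": 1}, {"xyz": [0.9, 0.9, 0.28], "rotation": [0, 0, 0], "claw": 1}, {"xyz": [0.9, 0.9, 0.28], "rotation": [0, 0, 0], "claw": 1}, {"xyz": [0, 0, 0], "rotation": [0, 0, 0], "claw": 1}, {"xyz": [0, 0, 0], "rotation": [0, 0, 0], "claw": 1}]}}

```text
time_s: 11.85
eef_pos: [0.6285, -0.0705, 0.1694]
orientation: [0.986, 0.17, -0.001, -0.001]
ft_force: [0.6, -0.2, 1.0]
opening: 0.0851
grasp_force: 0.0
```

```bash
cat >> h.py <<'E'
def look(x,y,fn=None,lo=.044,hi=.066,r=.06):
    """wrist view of a module near (x,y) mm: rectangle of raised points, and of the light-grey/green housing only"""
    im,d,c=snap('wrist',fn); p=cloud(d,c,True)
    print('table',np.nanmedian(p[...,2][abs(p[...,2])<.008]).round(4))
    m=np.hypot(p[...,0]-x/1e3,p[...,1]-y/1e3)<r
    q=p[m&(p[...,2]>lo)&(p[...,2]<hi)]; print('top',len(q),rect(q),np.median(q[:,2]).round(4), np.percentile(q[:,2],98).round(4))
    # z histogram extents and cradle base
    b=p[m&(p[...,2]>.0025)&(p[...,2]<.008)]; print('base',len(b),rect(b))
    w=p[m&(p[...,2]>.022)&(p[...,2]<.03)]; print('walls',len(w),rect(w) if len(w)>20 else '')
    return p
E
python3 - <<'E'
from h import *
look(657,-60,'w3.png')
plan(657.5,-60,28,20)
E
```

```text
table 0.0009
top 3748 [658.7 -59.7  59.   53.2  19.5] 0.0526 0.056
base 1615 [657.2 -58.2 116.1 111.   -2.4]
walls 1584 [660.9 -59.   80.7  54.6 -70.4]
t 11.90 tcp [628.3 -70.3 169.8] yaw 19.6 q6 2.69 open 85.3 F [0.  0.7 1.2]
turn units [-0.01  0.   -0.06] shift units [1.03 0.01 4.73]
```

View pics/w3.png

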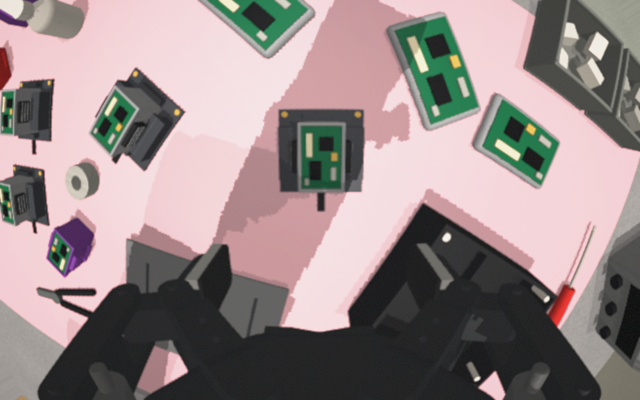

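The wrist view shows module A at (321,157), square to the tool, with its buttons left and right; centre (658.6, -59.7). Descending to pinch.

Emit:
{"name": "move_arm", "arguments": {"series": [{"xyz": [0.53, 0, 0], "rotation": [0, 0, 0], "claw": 1}, {"xyz": [0.53, 0, 0.5], "rotation": [0, 0, 0], "claw": 1}, {"xyz": [0, 0, 0.9], "rotation": [0, 0, 0], "claw": 1}, {"xyz": [0, 0, 0.9], "rotation": [0, 0, 0], "claw": 1}, {"xyz": [0, 0, 0.9], "rotation": [0, 0, 0], "claw": 1}, {"xyz": [0, 0, 0.7], "rotation": [0, 0, 0], "claw": 1}, {"xyz": [0, 0, 0.5], "rotation": [0, 0, 0], "claw": 1}, {"xyz": [0, 0, 0.3], "rotation": [0, 0, 0], "claw": 1}, {"xyz": [0, 0, 0], "rotation": [0, 0, 0], "claw": 1}, {"xyz": [0, 0, 0], "rotation": [0, 0, 0], "claw": -1}, {"xyz": [0, 0, 0], "rotation": [0, 0, 0], "claw": -1}, {"xyz": [0, 0, 0], "rotation": [0, 0, 0], "claw": -1}, {"xyz": [0, 0, 0], "rotation": [0, 0, 0], "claw": -1}, {"xyz": [0, 0, 0], "rotation": [0, 0, 0], "claw": -1}, {"xyz": [0, 0, 0], "rotation": [0, 0, 0], "claw": -1}]}}

```text
time_s: 13.78
eef_pos: [0.6608, -0.0604, 0.031]
orientation: [0.985, 0.17, 0.002, 0.0]
ft_force: [0.3, -0.7, 7.2]
opening: 0.0389
grasp_force: 62.5
```

Run:
```python
from h import *
plan(658.5,-59.7,28)
```

```text
t 13.78 tcp [660.8 -60.4  31. ] yaw 19.6 q6 2.71 open 38.9 F [ 0.3 -0.7  7.2]
turn units [ 0.01 -0.03 -0.  ] shift units [-0.07 -0.05  0.1 ]
```

Emit:
{"name": "move_arm", "arguments": {"series": [{"xyz": [0, 0, -0.3], "rotation": [0, 0, 0], "claw": -1}, {"xyz": [0, 0, -0.6], "rotation": [0, 0, 0], "claw": -1}, {"xyz": [0, 0, -0.9], "rotation": [0, 0, 0], "claw": -1}, {"xyz": [0, 0, -0.9], "rotation": [0, 0, 0], "claw": -1}, {"xyz": [0, 0, -0.5], "rotation": [0, 0, 0], "claw": -1}, {"xyz": [0, 0, 0], "rotation": [0, 0, 0], "claw": -1}]}}

```text
time_s: 14.52
eef_pos: [0.6601, -0.06, 0.1261]
orientation: [0.985, 0.17, 0.001, -0.0]
ft_force: [-0.7, -0.5, -2.8]
opening: 0.0386
grasp_force: 61.4
```

```bash
cat >> h.py <<'E'
def bay(i,tray=(548.4,-268.8,-9.8)):
    x,y={1:(-38,-49),2:(-38,49),3:(38,-49),4:(38,49)}[i]; a=np.radians(tray[2])
    return tray[0]+x*np.cos(a)-y*np.sin(a), tray[1]+x*np.sin(a)+y*np.cos(a)
E
python3 - <<'E'
from h import *
im,d,c=snap('wrist','w4.png'); pw=cloud(d,c,True)
im,d,c=snap('scene','s3.png'); ps=cloud(d,c)
im,d,c=snap('side','sd3.png'); pd=cloud(d,c)
for n,p in (('w',pw),('s',ps),('d',pd)):
    for q in comps(p,.066,.074,60,8):
        if abs(q[:,0].mean()-.55)<.1 and abs(q[:,1].mean()+.27)<.1: print(n,len(q),rect(q),np.median(q[:,2]))
m=(np.hypot(ps[...,0]-.6585,ps[...,1]+.06)<.06)&(ps[...,2]>.05); print('held top z',np.nanpercentile(ps[m][:,2],[5,50,95]))
print(bay(4)); plan(*bay(4),125,-9.8)
E
```

```text
w 421 [ 623.6 -299.6  169.5   11.7   76.1] 0.0698563764771013
s 690 [ 547.2 -270.4  203.4  161.6   80.3] 0.07017621498301269
d 317 [ 548.7 -266.7  211.1  166.    79.9] 0.06907461865655629
held top z [0.25794535 0.55583313 0.62141808]
(np.float64(594.1857656015083), np.float64(-226.98297394261823))
t 14.68 tcp [658.3 -59.9 123.5] yaw 19.6 q6 2.71 open 39.1 F [ 0.3  0.4 -2. ]
turn units [-0.01  0.02  4.27] shift units [-1.16  5.85 -0.05]
```

View pics/sd3.png

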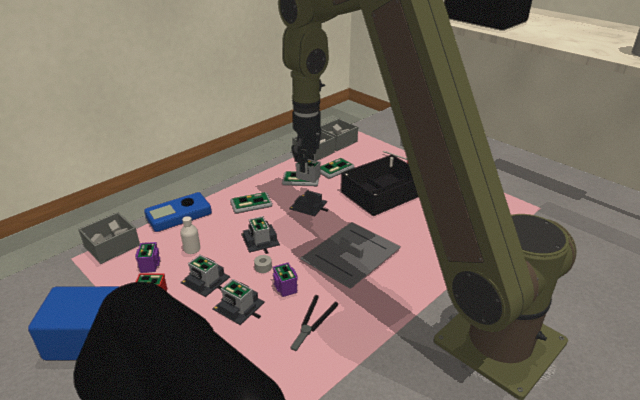

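The side view shows module A lifted out at (306,172), with its cradle empty at (308,203). Carrying it to bay 4.

Emit:
{"name": "move_arm", "arguments": {"series": [{"xyz": [0, 0, 0], "rotation": [0, 0, 0.85], "claw": -1}, {"xyz": [0, 0, 0], "rotation": [0, 0, 0.85], "claw": -1}, {"xyz": [0, 0, 0], "rotation": [0, 0, 0.85], "claw": -1}, {"xyz": [0, 0, 0], "rotation": [0, 0, 0.85], "claw": -1}, {"xyz": [0, 0, 0], "rotation": [0, 0, 0.87], "claw": -1}, {"xyz": [-0.1, 0.6, 0], "rotation": [0, 0, 0], "claw": -1}, {"xyz": [-0.18, 0.9, 0], "rotation": [0, 0, 0], "claw": -1}, {"xyz": [-0.18, 0.9, 0], "rotation": [0, 0, 0], "claw": -1}, {"xyz": [-0.18, 0.9, 0], "rotation": [0, 0, 0], "claw": -1}, {"xyz": [-0.18, 0.9, 0], "rotation": [0, 0, 0], "claw": -1}, {"xyz": [-0.18, 0.9, 0], "rotation": [0, 0, 0], "claw": -1}, {"xyz": [-0.16, 0.75, 0], "rotation": [0, 0, 0], "claw": -1}, {"xyz": [0, 0, 0], "rotation": [0, 0, 0], "claw": -1}, {"xyz": [0, 0, 0], "rotation": [0, 0, 0], "claw": -1}]}}

```text
time_s: 16.42
eef_pos: [0.5989, -0.2502, 0.1214]
orientation: [0.998, -0.065, 0.0, -0.01]
ft_force: [0.7, -0.0, -2.4]
opening: 0.039
grasp_force: 61.4
```

Run:
```python
from h import *
plan(*bay(4),31,-9.8)
```

```text
t 16.43 tcp [ 598.9 -250.2  121.4] yaw -7.5 q6 2.87 open 39.0 F [ 0.7 -0.  -2.4]
turn units [-0.16  0.01  0.34] shift units [-0.29 -0.74  3.01]
```

Emit:
{"name": "move_arm", "arguments": {"series": [{"xyz": [0, 0, 0], "rotation": [0, 0, 0], "claw": -1}, {"xyz": [0, 0, 0], "rotation": [0, 0, 0], "claw": -1}]}}

```text
time_s: 16.68
eef_pos: [0.5993, -0.2497, 0.1216]
orientation: [0.998, -0.065, 0.001, -0.009]
ft_force: [0.1, 0.4, -2.4]
opening: 0.0387
grasp_force: 61.4
```

Run:
```python
from h import *
plan(*bay(4),31,-9.8)
s=arm.read_state(); print(np.round(s['joint_positions'],3),np.round(s['dq'],3),np.round(s['joint_efforts'],1), s['orientation'])
```

```text
t 16.68 tcp [ 599.3 -249.7  121.6] yaw -7.4 q6 2.87 open 38.7 F [ 0.1  0.4 -2.4]
turn units [-0.16  0.    0.34] shift units [-0.3  -0.72  3.02]
[-4.040e-01  5.330e-01  1.000e-03  1.043e+00  1.800e-02  2.868e+00] [-0.004 -0.001  0.001 -0.002 -0.002  0.002] [ -0.1 -55.4  25.    0.1   0.1  -0. ] [ 9.97852527e-01 -6.48170892e-02  5.14264327e-04 -9.42420317e-03]
```

Emit:
{"name": "move_arm", "arguments": {"series": [{"xyz": [0, 0, 0], "rotation": [-0.16, 0, 0.34], "claw": -1}, {"xyz": [-0.15, -0.36, 0], "rotation": [0, 0, 0], "claw": -1}, {"xyz": [-0.15, -0.36, 0], "rotation": [0, 0, 0], "claw": -1}, {"xyz": [0, 0, 0], "rotation": [0, 0, 0], "claw": -1}, {"xyz": [0, 0, 0], "rotation": [0, 0, 0], "claw": -1}]}}

```text
time_s: 17.3
eef_pos: [0.594, -0.2276, 0.1217]
orientation: [0.996, -0.086, -0.0, 0.0]
ft_force: [0.5, -1.1, -1.5]
opening: 0.039
grasp_force: 61.4
```

Run:
```python
from h import *
plan(*bay(4),31,-9.8)
```

```text
t 17.30 tcp [ 594.  -227.6  121.7] yaw -9.8 q6 2.95 open 39.0 F [ 0.5 -1.1 -1.5]
turn units [ 0.01  0.   -0.  ] shift units [ 0.   -0.02  3.02]
```

Emit:
{"name": "move_arm", "arguments": {"series": [{"xyz": [0, 0, 0.5], "rotation": [0, 0, 0], "claw": -1}, {"xyz": [0, 0, 0.7], "rotation": [0, 0, 0], "claw": -1}, {"xyz": [0, 0, 0.7], "rotation": [0, 0, 0], "claw": -1}, {"xyz": [0, 0, 0.6], "rotation": [0, 0, 0], "claw": -1}, {"xyz": [0, 0, 0.3], "rotation": [0, 0, 0], "claw": -1}, {"xyz": [0, 0, 0.15], "rotation": [0, 0, 0], "claw": -1}, {"xyz": [0, 0, 0.08], "rotation": [0, 0, 0], "claw": -1}, {"xyz": [0, 0, 0], "rotation": [0, 0, 0], "claw": -1}]}}

```text
time_s: 18.3
eef_pos: [0.5944, -0.2279, 0.0314]
orientation: [0.996, -0.086, 0.0, 0.0]
ft_force: [0.5, -0.0, -2.0]
opening: 0.0388
grasp_force: 61.5
```

Run:
```python
from h import *
plan(*bay(4),31,-9.8)
```

```text
t 18.30 tcp [ 594.4 -227.9   31.4] yaw -9.8 q6 2.95 open 38.8 F [ 0.5 -0.  -2. ]
turn units [ 0.01 -0.01 -0.01] shift units [-0.01 -0.03  0.01]
```

Emit:
{"name": "move_arm", "arguments": {"series": [{"xyz": [0, 0, 0.05], "rotation": [0, 0, 0], "claw": -1}, {"xyz": [0, 0, 0], "rotation": [0, 0, 0], "claw": 0.45}, {"xyz": [0, 0, 0], "rotation": [0, 0, 0], "claw": 0.45}, {"xyz": [0, 0, 0], "rotation": [0, 0, 0], "claw": 0.45}, {"xyz": [0, 0, 0], "rotation": [0, 0, 0], "claw": 0.45}, {"xyz": [0, 0, -0.4], "rotation": [0, 0, 0], "claw": 0.45}, {"xyz": [0, 0, -0.9], "rotation": [0, 0, 0], "claw": 0.45}, {"xyz": [0, 0, -1], "rotation": [0, 0, 0], "claw": 0.45}, {"xyz": [0, 0, -1], "rotation": [0, 0, 0], "claw": 0.45}, {"xyz": [0, 0, -1], "rotation": [0, 0, -0.5], "claw": 0.45}, {"xyz": [0, 0, -0.5], "rotation": [0, 0, -1], "claw": 1}, {"xyz": [0, 0, 0], "rotation": [0, 0, -1], "claw": 1}, {"xyz": [0, 0, 0], "rotation": [0, 0, -1], "claw": 1}, {"xyz": [0, 0, 0], "rotation": [0, 0, -1], "claw": 1}, {"xyz": [0, 0, 0], "rotation": [0, 0, -1], "claw": 1}, {"xyz": [0, 0, 0], "rotation": [0, 0, -1], "claw": 1}, {"xyz": [0, 0, 0], "rotation": [0, 0, -1], "claw": 1}, {"xyz": [0, 0, 0], "rotation": [0, 0, -1], "claw": 1}, {"xyz": [0, 0, 0], "rotation": [0, 0, -1], "claw": 1}, {"xyz": [0, 0, 0], "rotation": [0, 0, -1], "claw": 1}]}}

```text
time_s: 20.8
eef_pos: [0.594, -0.2277, 0.1741]
orientation: [0.855, 0.519, -0.0, 0.0]
ft_force: [-0.2, -0.1, -0.2]
opening: 0.0857
grasp_force: 0.0
```

Run:
```python
from h import *
snap('wrist','w5.png'); snap('scene','s4.png')
plan(658,133,175,158)
```

```text
t 20.90 tcp [ 594.  -227.7  174.1] yaw 62.3 q6 1.69 open 85.6 F [ 1.2 -0.  -0.3]
turn units [1.000e-02 0.000e+00 1.227e+01] shift units [ -2.53 -11.95  -0.03]
```

View pics/w5.png

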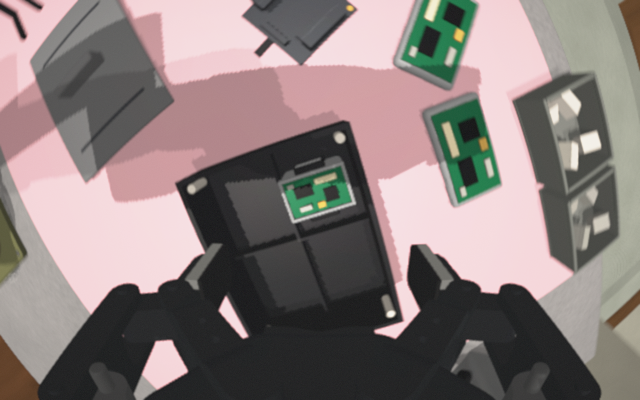

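The wrist view shows module A standing upright in its bay at (318,193). Now module B: turn on to yaw 158°.

Emit:
{"name": "move_arm", "arguments": {"series": [{"xyz": [0, 0, 0], "rotation": [0, 0, -1], "claw": 1}, {"xyz": [0, 0, 0], "rotation": [0, 0, -1], "claw": 1}, {"xyz": [0, 0, 0], "rotation": [0, 0, -1], "claw": 1}, {"xyz": [0, 0, 0], "rotation": [0, 0, -1], "claw": 1}, {"xyz": [0, 0, 0], "rotation": [0, 0, -1], "claw": 1}, {"xyz": [0, 0, 0], "rotation": [0, 0, -1], "claw": 1}, {"xyz": [0, 0, 0], "rotation": [0, 0, -1], "claw": 1}, {"xyz": [0, 0, 0], "rotation": [0, 0, -1], "claw": 1}, {"xyz": [0, 0, 0], "rotation": [0, 0, -1], "claw": 1}, {"xyz": [0, 0, 0], "rotation": [0, 0, -1], "claw": 1}, {"xyz": [0, 0, 0], "rotation": [0, 0, -1], "claw": 1}, {"xyz": [0, 0, 0], "rotation": [0, 0, -1], "claw": 1}, {"xyz": [0, 0, 0], "rotation": [0, 0, -1], "claw": 1}, {"xyz": [0, 0, 0], "rotation": [0, 0, -0.9], "claw": 1}, {"xyz": [0, 0, 0], "rotation": [0, 0, 0], "claw": 1}]}}

```text
time_s: 22.78
eef_pos: [0.594, -0.2277, 0.1737]
orientation: [0.193, 0.981, -0.0, -0.0]
ft_force: [-0.4, 0.2, -0.4]
opening: 0.0855
grasp_force: 0.0
```

Run:
```python
from h import *
plan(658,133,175,158)
```

```text
t 22.77 tcp [ 594.  -227.7  173.7] yaw 157.8 q6 0.02 open 85.5 F [-0.4  0.2 -0.4]
turn units [-0.01  0.   -0.04] shift units [ 2.52 11.95 -0.04]
```

Emit:
{"name": "move_arm", "arguments": {"series": [{"xyz": [0.18, 0.85, 0], "rotation": [0, 0, 0], "claw": 1}, {"xyz": [0.18, 0.85, 0], "rotation": [0, 0, 0], "claw": 1}, {"xyz": [0.18, 0.85, 0], "rotation": [0, 0, 0], "claw": 1}, {"xyz": [0.18, 0.85, 0], "rotation": [0, 0, 0], "claw": 1}, {"xyz": [0.18, 0.85, 0], "rotation": [0, 0, 0], "claw": 1}, {"xyz": [0.18, 0.85, 0], "rotation": [0, 0, 0], "claw": 1}, {"xyz": [0.18, 0.85, 0], "rotation": [0, 0, 0], "claw": 1}, {"xyz": [0.18, 0.85, 0], "rotation": [0, 0, 0], "claw": 1}, {"xyz": [0.18, 0.85, 0], "rotation": [0, 0, 0], "claw": 1}, {"xyz": [0.18, 0.85, 0], "rotation": [0, 0, 0], "claw": 1}, {"xyz": [0.18, 0.85, 0], "rotation": [0, 0, 0], "claw": 1}, {"xyz": [0.18, 0.85, 0], "rotation": [0, 0, 0], "claw": 1}, {"xyz": [0.18, 0.85, 0], "rotation": [0, 0, 0], "claw": 1}, {"xyz": [0.18, 0.9, 0], "rotation": [0, 0, 0], "claw": 1}, {"xyz": [0, 0, 0], "rotation": [0, 0, 0], "claw": 1}, {"xyz": [0, 0, 0], "rotation": [0, 0, 0], "claw": 1}]}}

```text
time_s: 24.78
eef_pos: [0.6584, 0.1325, 0.1731]
orientation: [0.192, 0.981, -0.001, -0.0]
ft_force: [-0.0, -0.6, 0.4]
opening: 0.0853
grasp_force: 0.0
```

Run:
```python
from h import *
look(630.5,144,'w6.png')
plan(630.5,144,28,158)
```

```text
table 0.0009
top 3688 [630.6 144.8  60.8  53.6 -22.4] 0.0526 0.0561
base 1505 [631.8 145.8 115.9 111.2 -43. ]
walls 1536 [627.8 145.8  80.8  54.8  66.9]
t 24.82 tcp [658.4 132.1 173.1] yaw 157.8 q6 0.59 open 85.4 F [ 0.3 -0.1 -0.3]
turn units [-0.01 -0.   -0.03] shift units [1.01 0.02 4.84]
```

View pics/w6.png

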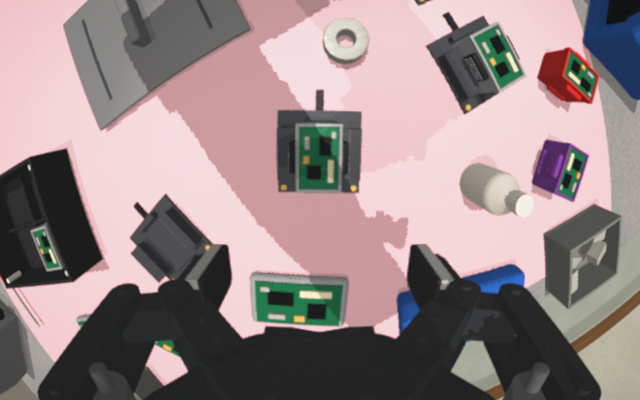

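The wrist view shows module B at (319,157), aligned with the tool; centre (630.6, 144.7). Pinch and lift.

Emit:
{"name": "move_arm", "arguments": {"series": [{"xyz": [0.5, 0, 0], "rotation": [0, 0, 0], "claw": 1}, {"xyz": [0.51, 0, 0.5], "rotation": [0, 0, 0], "claw": 1}, {"xyz": [0, 0, 0.9], "rotation": [0, 0, 0], "claw": 1}, {"xyz": [0, 0, 0.9], "rotation": [0, 0, 0], "claw": 1}, {"xyz": [0, 0, 0.9], "rotation": [0, 0, 0], "claw": 1}, {"xyz": [0, 0, 0.8], "rotation": [0, 0, 0], "claw": 1}, {"xyz": [0, 0, 0.5], "rotation": [0, 0, 0], "claw": 1}, {"xyz": [0, 0, 0.34], "rotation": [0, 0, 0], "claw": 1}, {"xyz": [0, 0, 0], "rotation": [0, 0, 0], "claw": 1}, {"xyz": [0, 0, 0], "rotation": [0, 0, 0], "claw": -1}, {"xyz": [0, 0, 0], "rotation": [0, 0, 0], "claw": -1}, {"xyz": [0, 0, 0], "rotation": [0, 0, 0], "claw": -1}, {"xyz": [0, 0, 0], "rotation": [0, 0, 0], "claw": -1}, {"xyz": [0, 0, 0], "rotation": [0, 0, 0], "claw": -1}, {"xyz": [0, 0, 0], "rotation": [0, 0, 0], "claw": -1}]}}

```text
time_s: 26.7
eef_pos: [0.6314, 0.1441, 0.0297]
orientation: [0.192, 0.981, -0.0, 0.001]
ft_force: [-0.7, -2.0, 5.8]
opening: 0.0388
grasp_force: 62.2
```

Run:
```python
from h import *
plan(630.6,144.6,125,158)
plan(*bay(3),125,170.2)
```

```text
t 26.70 tcp [631.4 144.1  29.7] yaw 157.9 q6 0.61 open 38.8 F [-0.7 -2.   5.8]
turn units [ 0.    0.02 -0.01] shift units [ 0.03  0.01 -3.18]
t 26.70 tcp [631.4 144.1  29.7] yaw 157.9 q6 0.61 open 38.8 F [-0.7 -2.   5.8]
turn units [-0.    0.02 -1.79] shift units [ -0.88 -15.67  -3.18]
```

Emit:
{"name": "move_arm", "arguments": {"series": [{"xyz": [0, 0, -0.3], "rotation": [0, 0, 0], "claw": -1}, {"xyz": [0, 0, -0.6], "rotation": [0, 0, 0], "claw": -1}, {"xyz": [0, 0, -0.9], "rotation": [0, 0, 0], "claw": -1}, {"xyz": [0, 0, -0.9], "rotation": [0, 0, 0], "claw": -1}, {"xyz": [0, 0, -0.5], "rotation": [0, 0, -0.9], "claw": -1}, {"xyz": [0, 0, 0], "rotation": [0, 0, -0.89], "claw": -1}, {"xyz": [0, -0.4, 0], "rotation": [0, 0, 0], "claw": -1}, {"xyz": [-0.05, -0.8, 0], "rotation": [0, 0, 0], "claw": -1}, {"xyz": [-0.05, -0.8, 0], "rotation": [0, 0, 0], "claw": -1}, {"xyz": [-0.05, -0.8, 0], "rotation": [0, 0, 0], "claw": -1}, {"xyz": [-0.05, -0.8, 0], "rotation": [0, 0, 0], "claw": -1}, {"xyz": [-0.05, -0.8, 0], "rotation": [0, 0, 0], "claw": -1}, {"xyz": [-0.05, -0.8, 0], "rotation": [0, 0, 0], "claw": -1}, {"xyz": [-0.05, -0.8, 0], "rotation": [0, 0, 0], "claw": -1}, {"xyz": [-0.05, -0.8, 0], "rotation": [0, 0, 0], "claw": -1}, {"xyz": [-0.05, -0.8, 0], "rotation": [0, 0, 0], "claw": -1}, {"xyz": [-0.05, -0.8, 0], "rotation": [0, 0, 0], "claw": -1}, {"xyz": [-0.05, -0.8, 0], "rotation": [0, 0, 0], "claw": -1}]}}

```text
time_s: 28.95
eef_pos: [0.599, -0.1327, 0.1239]
orientation: [0.086, 0.996, -0.0, -0.0]
ft_force: [0.6, -0.2, -1.9]
opening: 0.0389
grasp_force: 61.1
```

Run:
```python
from h import *
plan(*bay(3),125,170.2)
```

```text
t 28.95 tcp [ 599.  -132.7  123.9] yaw 170.1 q6 -0.05 open 38.9 F [ 0.6 -0.2 -1.9]
turn units [-0.   -0.01 -0.01] shift units [-0.38 -6.39 -0.04]
```

Emit:
{"name": "move_arm", "arguments": {"series": [{"xyz": [-0.05, -0.8, 0], "rotation": [0, 0, 0], "claw": -1}, {"xyz": [-0.05, -0.8, 0], "rotation": [0, 0, 0], "claw": -1}, {"xyz": [-0.05, -0.8, 0], "rotation": [0, 0, 0], "claw": -1}, {"xyz": [-0.05, -0.8, 0], "rotation": [0, 0, 0], "claw": -1}, {"xyz": [-0.05, -0.8, 0], "rotation": [0, 0, 0], "claw": -1}, {"xyz": [-0.05, -0.8, 0], "rotation": [0, 0, 0], "claw": -1}, {"xyz": [0, -0.8, 0], "rotation": [0, 0, 0], "claw": -1}, {"xyz": [0, -0.5, 0], "rotation": [0, 0, 0], "claw": -1}, {"xyz": [0, 0, 0], "rotation": [0, 0, 0], "claw": -1}, {"xyz": [0, 0, 0], "rotation": [0, 0, 0], "claw": -1}]}}

```text
time_s: 30.2
eef_pos: [0.5777, -0.3117, 0.1239]
orientation: [0.085, 0.996, 0.0, -0.0]
ft_force: [-0.4, 0.1, -0.9]
opening: 0.0393
grasp_force: 61.1
```

Run:
```python
from h import *
plan(*bay(3),30,170.2)
```

```text
t 30.20 tcp [ 577.7 -311.7  123.9] yaw 170.3 q6 -0.32 open 39.3 F [-0.4  0.1 -0.9]
turn units [ 0.   -0.01  0.01] shift units [-0.06 -0.39  3.13]
```

Emit:
{"name": "move_arm", "arguments": {"series": [{"xyz": [-0.06, -0.39, 0], "rotation": [0, 0, 0], "claw": -1}, {"xyz": [0, 0, 0.5], "rotation": [0, 0, 0], "claw": -1}, {"xyz": [0, 0, 0.7], "rotation": [0, 0, 0], "claw": -1}, {"xyz": [0, 0, 0.7], "rotation": [0, 0, 0], "claw": -1}, {"xyz": [0, 0, 0.6], "rotation": [0, 0, 0], "claw": -1}, {"xyz": [0, 0, 0.3], "rotation": [0, 0, 0], "claw": -1}, {"xyz": [0, 0, 0.2], "rotation": [0, 0, 0], "claw": -1}, {"xyz": [0, 0, 0.1], "rotation": [0, 0, 0], "claw": -1}, {"xyz": [0, 0, 0], "rotation": [0, 0, 0], "claw": -1}]}}

```text
time_s: 31.32
eef_pos: [0.5776, -0.3243, 0.0313]
orientation: [0.085, 0.996, -0.0, -0.0]
ft_force: [0.2, 0.6, -1.3]
opening: 0.0392
grasp_force: 61.1
```

Run:
```python
from h import *
plan(*bay(3),29,170.2)
```

```text
t 31.32 tcp [ 577.6 -324.3   31.3] yaw 170.2 q6 -0.34 open 39.2 F [ 0.2  0.6 -1.3]
turn units [-0.01 -0.    0.  ] shift units [0.01 0.02 0.08]
```

Emit:
{"name": "move_arm", "arguments": {"series": [{"xyz": [0, 0, 0.06], "rotation": [0, 0, 0], "claw": -1}, {"xyz": [0, 0, 0], "rotation": [0, 0, 0], "claw": 0.45}, {"xyz": [0, 0, 0], "rotation": [0, 0, 0], "claw": 0.45}, {"xyz": [0, 0, 0], "rotation": [0, 0, 0], "claw": 0.45}, {"xyz": [0, 0, 0], "rotation": [0, 0, 0], "claw": 0.45}, {"xyz": [0, 0, -0.4], "rotation": [0, 0, 0], "claw": 0.45}, {"xyz": [0, 0, -0.9], "rotation": [0, 0, 0], "claw": 0.45}, {"xyz": [0, 0, -1], "rotation": [0, 0, 0], "claw": 0.45}, {"xyz": [0, 0, -1], "rotation": [0, 0, 0], "claw": 0.45}, {"xyz": [0, 0, -1], "rotation": [0, 0, -1], "claw": 0.45}, {"xyz": [0, 0, -0.8], "rotation": [0, 0, -1], "claw": 1}, {"xyz": [0, 0, 0], "rotation": [0, 0, -1], "claw": 1}, {"xyz": [0, 0, 0], "rotation": [0, 0, 0], "claw": 1}]}}

```text
time_s: 32.95
eef_pos: [0.5778, -0.3243, 0.1835]
orientation: [-0.094, 0.996, -0.001, 0.0]
ft_force: [-0.3, 0.1, 0.0]
opening: 0.0854
grasp_force: 0.0
```

Run:
```python
from h import *
im,d,c=snap('wrist','w7.png'); p=cloud(d,c,True)
for i in (3,4):
    x,y=bay(i); q=p[(np.hypot(p[...,0]-x/1e3,p[...,1]-y/1e3)<.045)&(p[...,2]>.042)&(p[...,2]<.062)]
    print(i,np.round((x,y)),len(q),rect(q) if len(q)>30 else '')
plan(628,346,175,191)
```

```text
3 [ 578. -324.] 3675 [ 580.6 -323.6   69.    53.4  -10.5]
4 [ 594. -227.] 2908 [ 596.3 -227.7   70.5   52.8   -9.8]
t 33.00 tcp [ 577.5 -324.1  182.8] yaw -169.3 q6 -0.70 open 85.3 F [0.3 0.4 1.1]
turn units [-0.   -0.   -0.04] shift units [-5.91 21.61  0.26]
```

Emit:
{"name": "move_arm", "arguments": {"series": [{"xyz": [-0.25, 0.9, 0], "rotation": [0, 0, 0], "claw": 1}, {"xyz": [-0.25, 0.9, 0], "rotation": [0, 0, 0], "claw": 1}, {"xyz": [-0.25, 0.9, 0], "rotation": [0, 0, 0], "claw": 1}, {"xyz": [-0.25, 0.9, 0], "rotation": [0, 0, 0], "claw": 1}, {"xyz": [-0.25, 0.9, 0], "rotation": [0, 0, 0], "claw": 1}, {"xyz": [-0.25, 0.9, 0], "rotation": [0, 0, 0], "claw": 1}, {"xyz": [-0.25, 0.9, 0], "rotation": [0, 0, 0], "claw": 1}, {"xyz": [-0.25, 0.9, 0], "rotation": [0, 0, 0], "claw": 1}, {"xyz": [-0.25, 0.9, 0], "rotation": [0, 0, 0], "claw": 1}, {"xyz": [-0.25, 0.9, 0], "rotation": [0, 0, 0], "claw": 1}, {"xyz": [-0.25, 0.9, 0], "rotation": [0, 0, 0], "claw": 1}, {"xyz": [-0.25, 0.9, 0], "rotation": [0, 0, 0], "claw": 1}, {"xyz": [-0.25, 0.9, 0], "rotation": [0, 0, 0], "claw": 1}, {"xyz": [-0.25, 0.9, 0], "rotation": [0, 0, 0], "claw": 1}, {"xyz": [-0.25, 0.9, 0], "rotation": [0, 0, 0], "claw": 1}, {"xyz": [-0.25, 0.9, 0], "rotation": [0, 0, 0], "claw": 1}, {"xyz": [-0.25, 0.9, 0], "rotation": [0, 0, 0], "claw": 1}, {"xyz": [-0.25, 0.9, 0], "rotation": [0, 0, 0], "claw": 1}, {"xyz": [-0.25, 0.9, 0], "rotation": [0, 0, 0], "claw": 1}, {"xyz": [-0.25, 0.9, 0], "rotation": [0, 0, 0], "claw": 1}]}}

```text
time_s: 35.5
eef_pos: [0.6228, 0.2352, 0.1816]
orientation: [-0.094, 0.996, -0.0, -0.001]
ft_force: [-0.6, -0.3, 0.6]
opening: 0.0853
grasp_force: 0.0
```

Emit:
{"name": "move_arm", "arguments": {"series": [{"xyz": [-0.23, 0.9, 0], "rotation": [0, 0, 0], "claw": 1}, {"xyz": [-0.23, 0.9, 0], "rotation": [0, 0, 0], "claw": 1}, {"xyz": [-0.23, 0.9, 0], "rotation": [0, 0, 0], "claw": 1}, {"xyz": [-0.23, 0.9, 0], "rotation": [0, 0, 0], "claw": 1}, {"xyz": [0, 0, 0.2], "rotation": [0, 0, 0], "claw": 1}, {"xyz": [0, 0, 0], "rotation": [0, 0, 0], "claw": 1}]}}

```text
time_s: 36.25
eef_pos: [0.6291, 0.3449, 0.1747]
orientation: [-0.094, 0.996, -0.001, -0.002]
ft_force: [-0.1, -0.3, -0.3]
opening: 0.0857
grasp_force: 0.0
```

Run:
```python
from h import *
p=look(598,340,'w8.png')
m=(np.hypot(p[...,0]-.472,p[...,1]-.335)<.06)&(p[...,2]>.044)&(p[...,2]<.066); print('C',rect(p[m]))
for q in comps(p,.007,.025,300): print(len(q),rect(q))
plan(598.3,340.2,28,191)
```

```text
table 0.0008
top 3649 [598.8 340.4  59.5  53.6  10.8] 0.0526 0.0561
base 1543 [597.  341.9 114.8 110.4  79.3]
walls 1498 [598.8 340.2  81.   49.5 -79. ]
C [479.8 336.9  53.   46.2 -78.3]
1307 [ 778.7 -138.6  114.1   70.6   41.8]
326 [ 534.6 -163.    96.8    7.4  -11.1]
3739 [479.2  24.2 213.4  62.8  84.7]
352 [648.1 -30.3  50.6  22.4  21.5]
2626 [781.   58.2 114.2  68.7  65.2]
367 [641.5 174.6  53.3  18.4 -21.2]
909 [537.2 210.9  43.7  42.9 -54. ]
633 [479.4 335.7  82.2  64.6 -79.7]
448 [729.5 402.7  68.1  30.3 -69.4]
931 [628.1 570.9 184.4  75.6  12.4]
2635 [400.5 620.6 122.   80.7 -51.3]
t 36.30 tcp [629.4 344.6 175.2] yaw -169.2 q6 0.31 open 85.7 F [-0.2 -0.6  0.4]
turn units [-0.01 -0.02 -0.03] shift units [1.05 0.05 4.91]
```

View pics/w8.png

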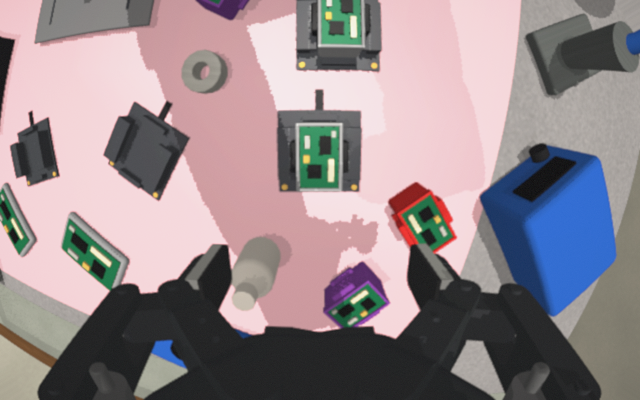

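The wrist view shows module D at (319,157), aligned; centre (598.8, 340.4). The red decoy at (424,217) is clear of the fingers' path. Pinching.

Emit:
{"name": "move_arm", "arguments": {"series": [{"xyz": [0.5, 0.05, 0], "rotation": [0, -0.02, 0], "claw": 1}, {"xyz": [0.53, 0, 0.5], "rotation": [0, 0, 0], "claw": 1}, {"xyz": [0, 0, 0.9], "rotation": [0, 0, 0], "claw": 1}, {"xyz": [0, 0, 0.9], "rotation": [0, 0, 0], "claw": 1}, {"xyz": [0, 0, 0.9], "rotation": [0, 0, 0], "claw": 1}, {"xyz": [0, 0, 0.8], "rotation": [0, 0, 0], "claw": 1}, {"xyz": [0, 0, 0.5], "rotation": [0, 0, 0], "claw": 1}, {"xyz": [0, 0, 0.4], "rotation": [0, 0, 0], "claw": 1}, {"xyz": [0, 0, 0], "rotation": [0, 0, 0], "claw": 1}, {"xyz": [0, 0, 0], "rotation": [0, 0, 0], "claw": -1}, {"xyz": [0, 0, 0], "rotation": [0, 0, 0], "claw": -1}, {"xyz": [0, 0, 0], "rotation": [0, 0, 0], "claw": -1}, {"xyz": [0, 0, 0], "rotation": [0, 0, 0], "claw": -1}, {"xyz": [0, 0, 0], "rotation": [0, 0, 0], "claw": -1}, {"xyz": [0, 0, 0], "rotation": [0, 0, 0], "claw": -1}]}}

```text
time_s: 38.17
eef_pos: [0.6009, 0.3408, 0.0312]
orientation: [-0.094, 0.996, -0.001, 0.003]
ft_force: [-0.1, -3.4, 6.7]
opening: 0.0391
grasp_force: 62.2
```

Run:
```python
from h import *
plan(*bay(1),125,170.2)
```

```text
t 38.17 tcp [600.9 340.8  31.2] yaw -169.2 q6 0.33 open 39.1 F [-0.1 -3.4  6.7]
turn units [-0.    0.04  3.  ] shift units [ -0.47 -21.95  -3.13]
```

Emit:
{"name": "move_arm", "arguments": {"series": [{"xyz": [0, 0, -0.3], "rotation": [0, 0, 0], "claw": -1}, {"xyz": [0, 0, -0.6], "rotation": [0, 0, 0], "claw": -1}, {"xyz": [0, 0, -0.9], "rotation": [0, 0, 0], "claw": -1}, {"xyz": [0, 0, -0.9], "rotation": [0, 0, 0], "claw": -1}, {"xyz": [0, 0, -0.5], "rotation": [0, 0, 0.8], "claw": -1}, {"xyz": [0, 0, 0], "rotation": [0, 0, 0.8], "claw": -1}, {"xyz": [0, 0, 0], "rotation": [0, 0, 0.8], "claw": -1}, {"xyz": [0, 0, 0], "rotation": [0, 0, 0.6], "claw": -1}, {"xyz": [0, -0.4, 0], "rotation": [0, 0, 0], "claw": -1}, {"xyz": [-0.02, -0.8, 0], "rotation": [0, 0, 0], "claw": -1}, {"xyz": [-0.02, -0.8, 0], "rotation": [0, 0, 0], "claw": -1}, {"xyz": [-0.02, -0.8, 0], "rotation": [0, 0, 0], "claw": -1}, {"xyz": [-0.02, -0.8, 0], "rotation": [0, 0, 0], "claw": -1}, {"xyz": [-0.02, -0.8, 0], "rotation": [0, 0, 0], "claw": -1}, {"xyz": [-0.02, -0.8, 0], "rotation": [0, 0, 0], "claw": -1}, {"xyz": [-0.02, -0.8, 0], "rotation": [0, 0, 0], "claw": -1}, {"xyz": [-0.02, -0.8, 0], "rotation": [0, 0, 0], "claw": -1}, {"xyz": [-0.02, -0.8, 0], "rotation": [0, 0, 0], "claw": -1}, {"xyz": [-0.02, -0.8, 0], "rotation": [0, 0, 0], "claw": -1}, {"xyz": [-0.02, -0.8, 0], "rotation": [0, 0, 0], "claw": -1}]}}

```text
time_s: 40.67
eef_pos: [0.5588, 0.0667, 0.1249]
orientation: [0.085, 0.996, 0.0, 0.001]
ft_force: [0.5, -0.3, -1.8]
opening: 0.0388
grasp_force: 61.3
```

Run:
```python
from h import *
plan(*bay(1),125,170.2)
```

```text
t 40.67 tcp [558.8  66.7 124.9] yaw 170.2 q6 0.29 open 38.8 F [ 0.5 -0.3 -1.8]
turn units [0.   0.01 0.  ] shift units [ -0.3  -12.71  -0.  ]
```

Emit:
{"name": "move_arm", "arguments": {"series": [{"xyz": [-0.02, -0.8, 0], "rotation": [0, 0, 0], "claw": -1}, {"xyz": [-0.02, -0.8, 0], "rotation": [0, 0, 0], "claw": -1}, {"xyz": [-0.02, -0.8, 0], "rotation": [0, 0, 0], "claw": -1}, {"xyz": [-0.02, -0.8, 0], "rotation": [0, 0, 0], "claw": -1}, {"xyz": [-0.02, -0.8, 0], "rotation": [0, 0, 0], "claw": -1}, {"xyz": [-0.02, -0.8, 0], "rotation": [0, 0, 0], "claw": -1}, {"xyz": [-0.02, -0.8, 0], "rotation": [0, 0, 0], "claw": -1}, {"xyz": [-0.02, -0.8, 0], "rotation": [0, 0, 0], "claw": -1}, {"xyz": [-0.02, -0.8, 0], "rotation": [0, 0, 0], "claw": -1}, {"xyz": [-0.02, -0.8, 0], "rotation": [0, 0, 0], "claw": -1}, {"xyz": [-0.02, -0.8, 0], "rotation": [0, 0, 0], "claw": -1}, {"xyz": [-0.02, -0.8, 0], "rotation": [0, 0, 0], "claw": -1}, {"xyz": [-0.02, -0.8, 0], "rotation": [0, 0, 0], "claw": -1}, {"xyz": [-0.02, -0.8, 0], "rotation": [0, 0, 0], "claw": -1}, {"xyz": [-0.02, -0.8, 0], "rotation": [0, 0, 0], "claw": -1}, {"xyz": [0, 0, 0], "rotation": [0, 0, 0], "claw": -1}, {"xyz": [0, 0, 0], "rotation": [0, 0, 0], "claw": -1}]}}

```text
time_s: 42.8
eef_pos: [0.5063, -0.2879, 0.1246]
orientation: [0.085, 0.996, 0.0, 0.001]
ft_force: [0.6, 0.1, -2.1]
opening: 0.0389
grasp_force: 61.3
```

Run:
```python
from h import *
plan(*bay(1),31,170.2)
```

```text
t 42.80 tcp [ 506.3 -287.9  124.6] yaw 170.2 q6 -0.35 open 38.9 F [ 0.6  0.1 -2.1]
turn units [0.01 0.01 0.  ] shift units [-0.01 -0.77  3.12]
```

Emit:
{"name": "move_arm", "arguments": {"series": [{"xyz": [0, -0.4, 0], "rotation": [0, 0, 0], "claw": -1}, {"xyz": [0, -0.37, 0], "rotation": [0, 0, 0], "claw": -1}, {"xyz": [0, 0, 0], "rotation": [0, 0, 0], "claw": -1}, {"xyz": [0, 0, 0.5], "rotation": [0, 0, 0], "claw": -1}, {"xyz": [0, 0, 0.7], "rotation": [0, 0, 0], "claw": -1}, {"xyz": [0, 0, 0.7], "rotation": [0, 0, 0], "claw": -1}, {"xyz": [0, 0, 0.6], "rotation": [0, 0, 0], "claw": -1}, {"xyz": [0, 0, 0.3], "rotation": [0, 0, 0], "claw": -1}, {"xyz": [0, 0, 0.2], "rotation": [0, 0, 0], "claw": -1}, {"xyz": [0, 0, 0.1], "rotation": [0, 0, 0], "claw": -1}, {"xyz": [0, 0, 0], "rotation": [0, 0, 0], "claw": -1}]}}

```text
time_s: 44.18
eef_pos: [0.5033, -0.3109, 0.032]
orientation: [0.085, 0.996, 0.0, 0.001]
ft_force: [0.1, 0.7, -2.3]
opening: 0.0388
grasp_force: 61.3
```

Run:
```python
from h import *
plan(*bay(1),31,170.2)
```

```text
t 44.17 tcp [ 503.3 -310.9   32. ] yaw 170.2 q6 -0.38 open 38.8 F [ 0.1  0.7 -2.3]
turn units [0.   0.02 0.  ] shift units [0.02 0.01 0.03]
```

Emit:
{"name": "move_arm", "arguments": {"series": [{"xyz": [0, 0, 0.06], "rotation": [0, 0, 0], "claw": -1}, {"xyz": [0, 0, 0], "rotation": [0, 0, 0], "claw": 0.45}, {"xyz": [0, 0, 0], "rotation": [0, 0, 0], "claw": 0.45}, {"xyz": [0, 0, 0], "rotation": [0, 0, 0], "claw": 0.45}, {"xyz": [0, 0, 0], "rotation": [0, 0, 0], "claw": 0.45}, {"xyz": [0, 0, -0.4], "rotation": [0, 0, 0], "claw": 0.45}, {"xyz": [0, 0, -0.9], "rotation": [0, 0, 0], "claw": 0.45}, {"xyz": [0, 0, -1], "rotation": [0, 0, 0], "claw": 0.45}, {"xyz": [0, 0, -1], "rotation": [0, 0, 0], "claw": 0.45}, {"xyz": [0, 0, -1], "rotation": [0, 0, -1], "claw": 0.45}, {"xyz": [0, 0, -0.8], "rotation": [0, 0, -1], "claw": 1}, {"xyz": [0, 0, 0], "rotation": [0, 0, -1], "claw": 1}, {"xyz": [0, 0, 0], "rotation": [0, 0, -0.3], "claw": 1}, {"xyz": [0, 0, 0], "rotation": [0, 0, 0], "claw": 1}]}}

```text
time_s: 45.92
eef_pos: [0.5025, -0.3107, 0.1829]
orientation: [-0.112, 0.994, 0.0, 0.001]
ft_force: [0.3, -0.4, 0.1]
opening: 0.0855
grasp_force: 0.0
```

Run:
```python
from h import *
snap('wrist','w9.png')
plan(501,341.5,175,192.7)
```

```text
t 45.98 tcp [ 502.5 -310.6  182.7] yaw -167.2 q6 -0.78 open 85.3 F [-0.6  0.5 -0.5]
turn units [0.   0.01 0.02] shift units [-4.73 21.22  0.26]
```

Emit:
{"name": "move_arm", "arguments": {"series": [{"xyz": [-0.2, 0.9, 0], "rotation": [0, 0, 0], "claw": 1}, {"xyz": [-0.2, 0.9, 0], "rotation": [0, 0, 0], "claw": 1}, {"xyz": [-0.2, 0.9, 0], "rotation": [0, 0, 0], "claw": 1}, {"xyz": [-0.2, 0.9, 0], "rotation": [0, 0, 0], "claw": 1}, {"xyz": [-0.2, 0.9, 0], "rotation": [0, 0, 0], "claw": 1}, {"xyz": [-0.2, 0.9, 0], "rotation": [0, 0, 0], "claw": 1}, {"xyz": [-0.2, 0.9, 0], "rotation": [0, 0, 0], "claw": 1}, {"xyz": [-0.2, 0.9, 0], "rotation": [0, 0, 0], "claw": 1}, {"xyz": [-0.2, 0.9, 0], "rotation": [0, 0, 0], "claw": 1}, {"xyz": [-0.2, 0.9, 0], "rotation": [0, 0, 0], "claw": 1}, {"xyz": [-0.2, 0.9, 0], "rotation": [0, 0, 0], "claw": 1}, {"xyz": [-0.2, 0.9, 0], "rotation": [0, 0, 0], "claw": 1}, {"xyz": [-0.2, 0.9, 0], "rotation": [0, 0, 0], "claw": 1}, {"xyz": [-0.2, 0.9, 0], "rotation": [0, 0, 0], "claw": 1}, {"xyz": [-0.2, 0.9, 0], "rotation": [0, 0, 0], "claw": 1}, {"xyz": [-0.2, 0.9, 0], "rotation": [0, 0, 0], "claw": 1}, {"xyz": [-0.2, 0.9, 0], "rotation": [0, 0, 0], "claw": 1}, {"xyz": [-0.2, 0.9, 0], "rotation": [0, 0, 0], "claw": 1}, {"xyz": [-0.2, 0.9, 0], "rotation": [0, 0, 0], "claw": 1}, {"xyz": [-0.2, 0.9, 0], "rotation": [0, 0, 0], "claw": 1}]}}

```text
time_s: 48.48
eef_pos: [0.4987, 0.2431, 0.1826]
orientation: [-0.112, 0.994, -0.0, 0.0]
ft_force: [0.5, -0.5, 0.6]
opening: 0.0854
grasp_force: 0.0
```

Emit:
{"name": "move_arm", "arguments": {"series": [{"xyz": [-0.18, 0.8, 0], "rotation": [0, 0, 0], "claw": 1}, {"xyz": [-0.18, 0.8, 0], "rotation": [0, 0, 0], "claw": 1}, {"xyz": [-0.18, 0.8, 0], "rotation": [0, 0, 0], "claw": 1}, {"xyz": [-0.18, 0.8, 0], "rotation": [0, 0, 0], "claw": 1}, {"xyz": [0, 0, 0.2], "rotation": [0, 0, 0], "claw": 1}, {"xyz": [0, 0, 0], "rotation": [0, 0, 0], "claw": 1}]}}

```text
time_s: 49.22
eef_pos: [0.498, 0.3403, 0.176]
orientation: [-0.112, 0.994, -0.001, -0.0]
ft_force: [-0.1, 0.2, 0.3]
opening: 0.0858
grasp_force: 0.0
```

Run:
```python
from h import *
p=look(472,334.7,'w10.png')
plan(472,334.7,28,192.7)
```

```text
table 0.0007
top 3544 [472.1 335.7  59.9  53.1  11.9] 0.0525 0.0561
base 1571 [471.3 332.2 113.1 111.  -60.9]
walls 1507 [469.5 334.9  80.6  55.9 -79.1]
t 49.27 tcp [498.2 340.1 176.4] yaw -167.1 q6 0.37 open 85.4 F [-0.1  0.   0.2]
turn units [-0.01  0.    0.03] shift units [0.89 0.02 4.95]
```

View pics/w10.png

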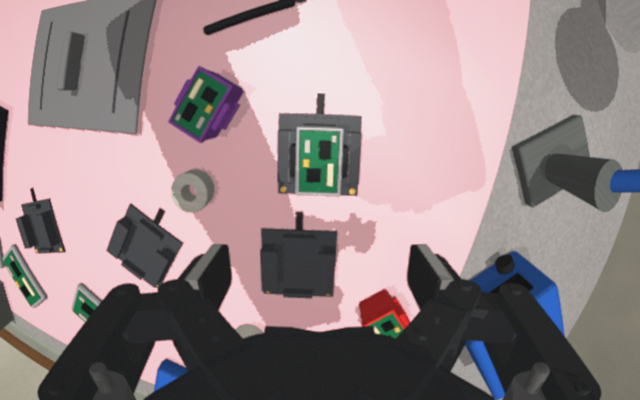

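The wrist view shows module C at (319,160), aligned within 1°, with the purple decoy at (205,103) clear of the fingers. Pinching.

Emit:
{"name": "move_arm", "arguments": {"series": [{"xyz": [0.44, 0.02, 0], "rotation": [0, 0, 0.11], "claw": 1}, {"xyz": [0.44, 0.02, 0.5], "rotation": [0, 0, 0], "claw": 1}, {"xyz": [0, 0, 0.9], "rotation": [0, 0, 0], "claw": 1}, {"xyz": [0, 0, 0.9], "rotation": [0, 0, 0], "claw": 1}, {"xyz": [0, 0, 0.9], "rotation": [0, 0, 0], "claw": 1}, {"xyz": [0, 0, 0.8], "rotation": [0, 0, 0], "claw": 1}, {"xyz": [0, 0, 0.5], "rotation": [0, 0, 0], "claw": 1}, {"xyz": [0, 0, 0.43], "rotation": [0, 0, 0], "claw": 1}, {"xyz": [0, 0, 0], "rotation": [0, 0, 0], "claw": 1}, {"xyz": [0, 0, 0], "rotation": [0, 0, 0], "claw": -1}, {"xyz": [0, 0, 0], "rotation": [0, 0, 0], "claw": -1}, {"xyz": [0, 0, 0], "rotation": [0, 0, 0], "claw": -1}, {"xyz": [0, 0, 0], "rotation": [0, 0, 0], "claw": -1}, {"xyz": [0, 0, 0], "rotation": [0, 0, 0], "claw": -1}, {"xyz": [0, 0, 0], "rotation": [0, 0, 0], "claw": -1}]}}

```text
time_s: 51.15
eef_pos: [0.4742, 0.3354, 0.0308]
orientation: [-0.105, 0.994, -0.001, 0.002]
ft_force: [0.1, -4.0, 8.4]
opening: 0.0394
grasp_force: 62.2
```

Run:
```python
from h import *
plan(*bay(2),125,170.2)
```

```text
t 51.15 tcp [474.2 335.4  30.8] yaw -167.9 q6 0.41 open 39.4 F [ 0.1 -4.   8.4]
turn units [-0.01  0.04  3.19] shift units [ -4.6  -17.79  -3.14]
```

Emit:
{"name": "move_arm", "arguments": {"series": [{"xyz": [0, 0, -0.3], "rotation": [0, 0, 0], "claw": -1}, {"xyz": [0, 0, -0.6], "rotation": [0, 0, 0], "claw": -1}, {"xyz": [0, 0, -0.9], "rotation": [0, 0, 0], "claw": -1}, {"xyz": [0, 0, -0.9], "rotation": [0, 0, 0], "claw": -1}, {"xyz": [0, 0, -0.5], "rotation": [0, 0, 0.8], "claw": -1}, {"xyz": [0, 0, 0], "rotation": [0, 0, 0.8], "claw": -1}, {"xyz": [0, 0, 0], "rotation": [0, 0, 0.8], "claw": -1}, {"xyz": [0, 0, 0], "rotation": [0, 0, 0.79], "claw": -1}, {"xyz": [-0.1, -0.4, 0], "rotation": [0, 0, 0], "claw": -1}, {"xyz": [-0.2, -0.8, 0], "rotation": [0, 0, 0], "claw": -1}, {"xyz": [-0.2, -0.8, 0], "rotation": [0, 0, 0], "claw": -1}, {"xyz": [-0.2, -0.8, 0], "rotation": [0, 0, 0], "claw": -1}, {"xyz": [-0.2, -0.8, 0], "rotation": [0, 0, 0], "claw": -1}, {"xyz": [-0.2, -0.8, 0], "rotation": [0, 0, 0], "claw": -1}, {"xyz": [-0.2, -0.8, 0], "rotation": [0, 0, 0], "claw": -1}, {"xyz": [-0.2, -0.8, 0], "rotation": [0, 0, 0], "claw": -1}, {"xyz": [-0.2, -0.8, 0], "rotation": [0, 0, 0], "claw": -1}, {"xyz": [-0.2, -0.8, 0], "rotation": [0, 0, 0], "claw": -1}, {"xyz": [-0.2, -0.8, 0], "rotation": [0, 0, 0], "claw": -1}, {"xyz": [-0.2, -0.8, 0], "rotation": [0, 0, 0], "claw": -1}]}}

```text
time_s: 53.65
eef_pos: [0.4933, 0.0512, 0.1252]
orientation: [0.084, 0.996, 0.0, 0.001]
ft_force: [0.9, 0.3, -1.1]
opening: 0.0392
grasp_force: 61.0
```

Run:
```python
from h import *
plan(*bay(2),125,170.2)
```

```text
t 53.65 tcp [493.3  51.2 125.2] yaw 170.3 q6 0.27 open 39.2 F [ 0.9  0.3 -1.1]
turn units [0.   0.01 0.02] shift units [-2.36 -8.57  0.01]
```

Emit:
{"name": "move_arm", "arguments": {"series": [{"xyz": [-0.23, -0.8, 0], "rotation": [0, 0, 0], "claw": -1}, {"xyz": [-0.23, -0.8, 0], "rotation": [0, 0, 0], "claw": -1}, {"xyz": [-0.23, -0.8, 0], "rotation": [0, 0, 0], "claw": -1}, {"xyz": [-0.23, -0.8, 0], "rotation": [0, 0, 0], "claw": -1}, {"xyz": [-0.23, -0.8, 0], "rotation": [0, 0, 0], "claw": -1}, {"xyz": [-0.23, -0.8, 0], "rotation": [0, 0, 0], "claw": -1}, {"xyz": [-0.23, -0.8, 0], "rotation": [0, 0, 0], "claw": -1}, {"xyz": [-0.23, -0.8, 0], "rotation": [0, 0, 0], "claw": -1}, {"xyz": [-0.23, -0.8, 0], "rotation": [0, 0, 0], "claw": -1}, {"xyz": [-0.23, -0.8, 0], "rotation": [0, 0, 0], "claw": -1}, {"xyz": [0, 0, 0], "rotation": [0, 0, 0], "claw": -1}, {"xyz": [0, 0, 0], "rotation": [0, 0, 0], "claw": -1}]}}

```text
time_s: 55.15
eef_pos: [0.5203, -0.1954, 0.125]
orientation: [0.085, 0.996, 0.001, 0.0]
ft_force: [-0.4, 0.7, -1.6]
opening: 0.0388
grasp_force: 61.1
```

Run:
```python
from h import *
plan(*bay(2),31,170.2)
```

```text
t 55.15 tcp [ 520.3 -195.4  125. ] yaw 170.3 q6 -0.19 open 38.8 F [-0.4  0.7 -1.6]
turn units [0.01 0.01 0.01] shift units [-0.07 -0.62  3.13]
```

Emit:
{"name": "move_arm", "arguments": {"series": [{"xyz": [-0.07, -0.31, 0], "rotation": [0, 0, 0], "claw": -1}, {"xyz": [0, -0.31, 0], "rotation": [0, 0, 0], "claw": -1}, {"xyz": [0, 0, 0], "rotation": [0, 0, 0], "claw": -1}, {"xyz": [0, 0, 0.5], "rotation": [0, 0, 0], "claw": -1}, {"xyz": [0, 0, 0.7], "rotation": [0, 0, 0], "claw": -1}, {"xyz": [0, 0, 0.7], "rotation": [0, 0, 0], "claw": -1}, {"xyz": [0, 0, 0.6], "rotation": [0, 0, 0], "claw": -1}, {"xyz": [0, 0, 0.3], "rotation": [0, 0, 0], "claw": -1}, {"xyz": [0, 0, 0.2], "rotation": [0, 0, 0], "claw": -1}, {"xyz": [0, 0, 0.1], "rotation": [0, 0, 0], "claw": -1}, {"xyz": [0, 0, 0], "rotation": [0, 0, 0], "claw": -1}]}}

```text
time_s: 56.52
eef_pos: [0.5204, -0.2145, 0.0323]
orientation: [0.085, 0.996, 0.0, 0.001]
ft_force: [0.3, -0.3, -1.4]
opening: 0.0388
grasp_force: 61.1
```

Run:
```python
from h import *
plan(*bay(2),31,170.2)
```

```text
t 56.52 tcp [ 520.4 -214.5   32.3] yaw 170.2 q6 -0.22 open 38.8 F [ 0.3 -0.3 -1.4]
turn units [0.   0.02 0.  ] shift units [0.04 0.01 0.04]
```

Releasing, rising, then checking the tray and the cover.

Emit:
{"name": "move_arm", "arguments": {"series": [{"xyz": [0.03, 0, 0.06], "rotation": [0, 0, 0], "claw": -1}, {"xyz": [0, 0, 0], "rotation": [0, 0, 0], "claw": 0.45}, {"xyz": [0, 0, 0], "rotation": [0, 0, 0], "claw": 0.45}, {"xyz": [0, 0, 0], "rotation": [0, 0, 0], "claw": 0.45}, {"xyz": [0, 0, 0], "rotation": [0, 0, 0], "claw": 0.45}, {"xyz": [0, 0, -0.4], "rotation": [0, 0, 0], "claw": 0.45}, {"xyz": [0, 0, -0.9], "rotation": [0, 0, 0], "claw": 0.45}, {"xyz": [0, 0, -1], "rotation": [0, 0, 0], "claw": 0.45}, {"xyz": [0, 0, -1], "rotation": [0, 0, 0], "claw": 0.45}, {"xyz": [0, 0, -1], "rotation": [0, 0, 0], "claw": 0.45}, {"xyz": [0, 0.7, -1], "rotation": [0, 0, 0], "claw": 1}, {"xyz": [0, 0.9, -0.5], "rotation": [0, 0, 0], "claw": 1}, {"xyz": [0, 0.9, 0], "rotation": [0, 0, 0], "claw": 1}, {"xyz": [0, 0.9, 0], "rotation": [0, 0, 0], "claw": 1}, {"xyz": [0, 0.9, 0], "rotation": [0, 0, 0], "claw": 1}, {"xyz": [0, 0.5, 0], "rotation": [0, 0, 0], "claw": 1}, {"xyz": [0, 0, 0], "rotation": [0, 0, 0], "claw": 1}]}}

```text
time_s: 58.65
eef_pos: [0.5436, -0.0719, 0.2048]
orientation: [0.084, 0.996, -0.0, 0.001]
ft_force: [0.4, 0.3, 0.1]
opening: 0.0853
grasp_force: 0.0
```

Run:
```python
from h import *
im,d,c=snap('wrist','w11.png'); p=cloud(d,c,True)
for nm,lo,hi in (('plate',.011,.02),('rib',.05,.063),('rim',.066,.076)):
    for q in comps(p,lo,hi,200):
        print(nm,len(q),rect(q),np.median(q[:,2]).round(4))
im,d,c=snap('scene','s5.png'); p=cloud(d,c)
for q in comps(p,.011,.02,800)+comps(p,.05,.063,60)+comps(p,.066,.076,100): print('s',len(q),rect(q),np.median(q[:,2]).round(4))
plan(455,11,100,184)
```

```text
plate 301 [ 6.533e+02 -6.049e+02  1.884e+02  8.920e+01 -3.000e-01] 0.0151
plate 456 [ 598.4 -471.4  177.9   13.     2.4] 0.0154
plate 812 [ 547.7 -297.1  143.6   72.8   -8.6] 0.0162
plate 240 [ 505.3 -287.    57.1    8.4   -9.4] 0.0173
plate 229 [ 577.3 -218.7   45.6   43.6  -12.9] 0.0168
plate 277 [ 732.8 -155.5   66.9   31.2  -89.6] 0.0134
plate 285 [ 564.7 -168.7  158.6   11.8   -5.9] 0.0156
plate 21242 [414.7  20.8 209.6 162.7 -86.3] 0.015
plate 398 [760.9  11.6  66.   18.9 -28.7] 0.0142
plate 257 [445.6 200.5  66.9  29.5   8.8] 0.0141
plate 244 [856.5 416.3 145.5  75.3 -48.6] 0.0157
rib 514 [ 6.535e+02 -6.048e+02  1.882e+02  9.000e+01 -1.000e-01] 0.0563
rib 3115 [ 548.3 -267.7  202.6  159.6   80.1] 0.0547
rib 1435 [ 500.5 -308.3   60.1   50.9  -10.1] 0.053
rib 1306 [ 591.  -224.9   59.9   51.3   -8.4] 0.053
rib 2048 [ 516.9 -211.4   60.    50.8   -9.6] 0.053
rib 271 [443.6 216.1  59.3  40.5 -21.2] 0.0504
rib 203 [716.7 288.4  43.7  22.3 -43.2] 0.0572
rib 697 [884.  439.5 112.4 102.4 -89.6] 0.0564
rim 381 [ 665.3 -601.5  172.9   82.7   -4.1] 0.0709
rim 2314 [ 548.6 -268.7  205.   160.3   80.2] 0.0698
s 1184 [ 749.3 -271.4  113.3   69.1   86.1] 0.0164
s 1055 [ 779.  -143.6  113.7   68.8   40.8] 0.0161
s 1798 [412.5  18.3 208.9 165.8 -85.9] 0.0154
s 832 [781.4  53.4 113.7  68.2  65.4] 0.0162
s 173 [ 853.  -380.7   88.8   43.2   42.9] 0.0601
s 159 [ 625.5 -283.9  201.4    2.7   80.2] 0.0566
s 481 [ 883.5 -300.3  110.3  100.2  -89.7] 0.06
s 931 [ 538.7 -268.   192.7  135.8   80. ] 0.0541
s 409 [ 575.9 -324.8   60.8   50.8  -10.8] 0.0538
s 380 [ 591.2 -227.8   60.2   50.4   -9. ] 0.0536
s 334 [883.6 438.8 115.3  99.9  90. ] 0.0578
s 171 [629.  573.4 180.   84.2  10.5] 0.0564
s 680 [ 547.5 -270.6  203.1  161.7   80.2] 0.0702
s 134 [633.1 571.  173.7  78.1  13.7] 0.0715
t 58.75 tcp [543.4 -72.9 204.5] yaw 170.2 q6 0.04 open 85.5 F [-0.3  0.3 -0.3]
turn units [-0.    0.02 -2.  ] shift units [2.74 3.   3.48]
```

View pics/w11.png

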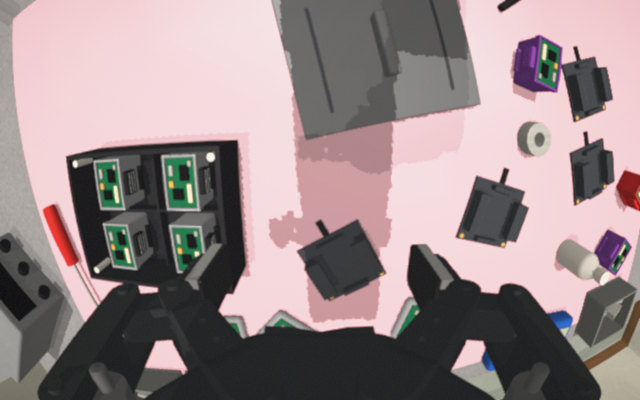

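The wrist view shows all four modules upright in the tray bays, at (113,178), (185,178), (125,240) and (187,240). The cover has been knocked to about (414, 20) mm, with its rib at (384,42). I go there and re-measure.

Run:
```python
from h import *
plan(444,22,150,183.8)
```

```text
t 58.75 tcp [543.4 -72.9 204.5] yaw 170.2 q6 0.04 open 85.5 F [-0.3  0.3 -0.3]
turn units [-0.    0.02 -1.98] shift units [3.1  3.38 1.82]
```

Emit:
{"name": "move_arm", "arguments": {"series": [{"xyz": [0, 0, 0], "rotation": [0, 0, -0.99], "claw": 0.5}, {"xyz": [0, 0, 0], "rotation": [0, 0, -0.99], "claw": 0.5}, {"xyz": [0.78, 0.85, 0.45], "rotation": [0, 0, 0], "claw": 0.5}, {"xyz": [0.78, 0.85, 0.45], "rotation": [0, 0, 0], "claw": 0.5}, {"xyz": [0.77, 0.85, 0.45], "rotation": [0, 0, 0], "claw": 0.5}, {"xyz": [0.77, 0.83, 0.45], "rotation": [0, 0, 0], "claw": 0.5}, {"xyz": [0, 0, 0], "rotation": [0, 0, 0], "claw": 0.5}, {"xyz": [0, 0, 0], "rotation": [0, 0, 0], "claw": 0.5}]}}

```text
time_s: 59.75
eef_pos: [0.445, 0.0218, 0.1507]
orientation: [-0.033, 0.999, -0.0, 0.002]
ft_force: [0.6, -1.0, 0.1]
opening: 0.064
grasp_force: 0.0
```

Run:
```python
from h import *
im,d,c=snap('wrist','w12.png'); p=cloud(d,c,True)
for q in comps(p,.011,.02,3000)+comps(p,.037,.048,300): print(len(q),rect(q),np.median(q[:,2]).round(4))
plan(414,20.3,21,183.8)
```

```text
36117 [412.4  20.7 209.7 163.9 -86.4] 0.0151
510 [ 541.  -365.   135.2   18.1   -2.8] 0.0428
940 [ 476.4 -243.5  216.2   71.3   60. ] 0.0426
521 [ 593.3 -301.7  119.6   53.7   33. ] 0.0427
1396 [412.9  21.3  68.7  13.5   3.5] 0.0427
1372 [444.4 216.   60.2  53.2 -23.8] 0.0466
382 [643.  454.4  63.3  52.5  43.7] 0.0455
t 59.80 tcp [445.5  21.8 150.8] yaw -176.2 q6 -0.02 open 64.2 F [ 0.7 -0.6 -1. ]
turn units [-0.    0.03 -0.  ] shift units [1.05 0.02 4.33]
```

Emit:
{"name": "move_arm", "arguments": {"series": [{"xyz": [0.55, 0.02, 0], "rotation": [0, 0.03, 0], "claw": 0.1}, {"xyz": [0.54, 0.02, 0.5], "rotation": [0, 0, 0], "claw": 0.1}, {"xyz": [0, 0, 0.9], "rotation": [0, 0, 0], "claw": 0.1}, {"xyz": [0, 0, 0.9], "rotation": [0, 0, 0], "claw": 0.1}, {"xyz": [0, 0, 0.9], "rotation": [0, 0, 0], "claw": 0.1}, {"xyz": [0, 0, 0.7], "rotation": [0, 0, 0], "claw": 0.1}, {"xyz": [0, 0, 0.45], "rotation": [0, 0, 0], "claw": 0.1}, {"xyz": [0, 0, 0], "rotation": [0, 0, 0], "claw": 0.1}, {"xyz": [0, 0, 0], "rotation": [0, 0, 0], "claw": -1}, {"xyz": [0, 0, 0], "rotation": [0, 0, 0], "claw": -1}, {"xyz": [0, 0, 0], "rotation": [0, 0, 0], "claw": -1}, {"xyz": [0, 0, 0], "rotation": [0, 0, 0], "claw": -1}, {"xyz": [0, 0, 0], "rotation": [0, 0, 0], "claw": -1}, {"xyz": [0, 0, 0], "rotation": [0, 0, 0], "claw": -1}]}}

```text
time_s: 61.55
eef_pos: [0.4118, 0.021, 0.0206]
orientation: [-0.033, 0.999, -0.001, 0.0]
ft_force: [-0.3, -2.4, 5.6]
opening: 0.0127
grasp_force: 59.8
```

Run:
```python
from h import *
plan(548.6,-268.8,145,170.2)
```

```text
t 61.55 tcp [411.8  21.   20.6] yaw -176.2 q6 -0.01 open 12.7 F [-0.3 -2.4  5.6]
turn units [-0.01  0.    1.98] shift units [-6.14 -8.74 -4.15]
```

Emit:
{"name": "move_arm", "arguments": {"series": [{"xyz": [0, 0, -0.3], "rotation": [0, 0, 0], "claw": -1}, {"xyz": [0, 0, -0.6], "rotation": [0, 0, 0], "claw": -1}, {"xyz": [0, 0, -0.8], "rotation": [0, 0, 0], "claw": -1}, {"xyz": [0, 0, -0.8], "rotation": [0, 0, 0], "claw": -1}, {"xyz": [0, 0, -0.8], "rotation": [0, 0, 0], "claw": -1}, {"xyz": [0, 0, -0.8], "rotation": [0, 0, 0.99], "claw": -1}, {"xyz": [0, 0, 0], "rotation": [0, 0, 0.99], "claw": -1}, {"xyz": [-0.35, -0.5, 0], "rotation": [0, 0, 0], "claw": -1}, {"xyz": [-0.55, -0.8, 0], "rotation": [0, 0, 0], "claw": -1}, {"xyz": [-0.55, -0.8, 0], "rotation": [0, 0, 0], "claw": -1}, {"xyz": [-0.55, -0.8, 0], "rotation": [0, 0, 0], "claw": -1}, {"xyz": [-0.55, -0.8, 0], "rotation": [0, 0, 0], "claw": -1}, {"xyz": [-0.55, -0.8, 0], "rotation": [0, 0, 0], "claw": -1}, {"xyz": [-0.55, -0.8, 0], "rotation": [0, 0, 0], "claw": -1}, {"xyz": [-0.55, -0.8, 0], "rotation": [0, 0, 0], "claw": -1}, {"xyz": [-0.55, -0.8, 0], "rotation": [0, 0, 0], "claw": -1}, {"xyz": [-0.55, -0.8, 0], "rotation": [0, 0, 0], "claw": -1}, {"xyz": [-0.55, -0.8, 0], "rotation": [0, 0, 0], "claw": -1}, {"xyz": [0, 0, 0], "rotation": [0, 0, 0], "claw": -1}, {"xyz": [0, 0, 0], "rotation": [0, 0, 0], "claw": -1}]}}

```text
time_s: 64.05
eef_pos: [0.5401, -0.2588, 0.1421]
orientation: [0.085, 0.996, 0.0, -0.002]
ft_force: [-0.6, 0.4, -2.5]
opening: 0.0125
grasp_force: 58.9
```

Run:
```python
from h import *
plan(548.6,-268.8,110,170.2)
z=arm.read_state()['eef_pos'][2]
for n,fish in (('scene',0),('wrist',1)):
    im,d,c=snap(n,'e_%s.png'%n); p=cloud(d,c,fish)
    for q in comps(p,z-.012,z+.005,1000): print(n,len(q),rect(q),np.median(q[:,2]).round(4), 'plane',np.linalg.lstsq(np.c_[q[:,:2]-q[:,:2].mean(0),np.ones(len(q))],q[:,2],rcond=None)[0].round(3))
```

```text
t 64.05 tcp [ 540.1 -258.8  142.1] yaw 170.2 q6 -0.28 open 12.5 F [-0.6  0.4 -2.5]
turn units [ 0.01 -0.03  0.  ] shift units [-0.34 -0.28  1.07]
scene 4216 [ 540.6 -259.3  209.2  166.2   80.1] 0.137 plane [-0.004  0.001  0.137]
wrist 64672 [ 521.5 -253.8  209.8  126.1   80.1] 0.1367 plane [-0.002  0.001  0.137]
```

Emit:
{"name": "move_arm", "arguments": {"series": [{"xyz": [-0.15, -0.15, 0], "rotation": [0, -0.03, 0], "claw": -1}, {"xyz": [-0.14, -0.15, 0], "rotation": [0, 0, 0], "claw": -1}, {"xyz": [0, 0, 0.5], "rotation": [0, 0, 0], "claw": -1}, {"xyz": [0, 0, 0.5], "rotation": [0, 0, 0], "claw": -1}, {"xyz": [0, 0, 0.4], "rotation": [0, 0, 0], "claw": -1}, {"xyz": [0, 0, 0], "rotation": [0, 0, 0], "claw": -1}, {"xyz": [0, 0, 0], "rotation": [0, 0, 0], "claw": -1}]}}

```text
time_s: 65.03
eef_pos: [0.5481, -0.2699, 0.1005]
orientation: [0.085, 0.996, -0.0, 0.001]
ft_force: [-1.1, 0.3, -2.2]
opening: 0.0131
grasp_force: 58.9
```

Run:
```python
from h import *
plan(548,-269.3,85.5,170.2)
z=arm.read_state()['eef_pos'][2]
for n,fish in (('scene',0),('side',0)):
    im,d,c=snap(n,'f_%s.png'%n); p=cloud(d,c,fish)
    for q in comps(p,z-.012,z+.005,700): print(n,len(q),rect(q),np.median(q[:,2]).round(4))
```

```text
t 65.03 tcp [ 548.1 -269.9  100.5] yaw 170.2 q6 -0.29 open 13.1 F [-1.1  0.3 -2.2]
turn units [-0.    0.02  0.  ] shift units [0.01 0.02 0.5 ]
scene 4034 [ 548.8 -270.4  209.3  165.3   80.1] 0.0955
scene 973 [618.6 616.1 148.6 122.6  46.3] 0.0991
side 1741 [ 548.7 -266.   213.   171.3   80. ] 0.0951
side 1785 [622.7 625.9 140.3 121.3  44.1] 0.1005
```

Emit:
{"name": "move_arm", "arguments": {"series": [{"xyz": [0.02, 0, 0.15], "rotation": [0, 0, 0], "claw": -1}, {"xyz": [0, 0, 0.12], "rotation": [0, 0, 0], "claw": -1}, {"xyz": [0, 0, 0.1], "rotation": [0, 0, 0], "claw": -1}, {"xyz": [0, 0, 0.08], "rotation": [0, 0, 0], "claw": -1}, {"xyz": [0, 0, 0.05], "rotation": [0, 0, 0], "claw": -1}, {"xyz": [0, 0, 0], "rotation": [0, 0, 0], "claw": -1}]}}

```text
time_s: 65.88
eef_pos: [0.5474, -0.2698, 0.0857]
orientation: [0.085, 0.996, -0.0, 0.001]
ft_force: [-1.1, 0.1, -0.4]
opening: 0.0128
grasp_force: 59.1
```

Emit:
{"name": "move_arm", "arguments": {"series": [{"xyz": [0, 0, 0.03], "rotation": [0, 0, 0], "claw": -1}, {"xyz": [0, 0, 0.03], "rotation": [0, 0, 0], "claw": -1}, {"xyz": [0, 0, 0], "rotation": [0, 0, 0], "claw": -1}]}}

```text
time_s: 66.25
eef_pos: [0.5474, -0.2698, 0.0854]
orientation: [0.085, 0.996, -0.0, 0.001]
ft_force: [-3.7, 1.5, 9.0]
opening: 0.0127
grasp_force: 60.6
```

Contact on the studs at the expected height (TCP 85.5). Now pressing in small steps.

Emit:
{"name": "move_arm", "arguments": {"series": [{"xyz": [0, 0, 0.03], "rotation": [0, 0, 0], "claw": -1}, {"xyz": [0, 0, 0.03], "rotation": [0, 0, 0], "claw": -1}, {"xyz": [0, 0, 0.03], "rotation": [0, 0, 0], "claw": -1}, {"xyz": [0, 0, 0], "rotation": [0, 0, 0], "claw": -1}]}}

```text
time_s: 66.75
eef_pos: [0.5474, -0.2698, 0.0831]
orientation: [0.085, 0.996, -0.001, 0.001]
ft_force: [-3.9, 1.8, 10.8]
opening: 0.0129
grasp_force: 60.8
```

Emit:
{"name": "move_arm", "arguments": {"series": [{"xyz": [0, 0, 0.03], "rotation": [0, 0, 0], "claw": -1}, {"xyz": [0, 0, 0.03], "rotation": [0, 0, 0], "claw": -1}, {"xyz": [0, 0, 0], "rotation": [0, 0, 0], "claw": -1}]}}

```text
time_s: 67.12
eef_pos: [0.5474, -0.2698, 0.0813]
orientation: [0.085, 0.996, -0.001, 0.001]
ft_force: [-3.9, 1.4, 9.7]
opening: 0.0127
grasp_force: 60.9
```

Emit:
{"name": "move_arm", "arguments": {"series": [{"xyz": [0, 0, 0.03], "rotation": [0, 0, 0], "claw": -1}, {"xyz": [0, 0, 0.03], "rotation": [0, 0, 0], "claw": -1}, {"xyz": [0, 0, 0], "rotation": [0, 0, 0], "claw": -1}]}}

```text
time_s: 67.5
eef_pos: [0.5475, -0.2698, 0.0807]
orientation: [0.085, 0.996, -0.001, 0.002]
ft_force: [-5.8, 2.4, 17.7]
opening: 0.013
grasp_force: 61.8
```

Emit:
{"name": "move_arm", "arguments": {"series": [{"xyz": [0, 0, 0.02], "rotation": [0, 0, 0], "claw": -1}, {"xyz": [0, 0, 0.02], "rotation": [0, 0, 0], "claw": -1}, {"xyz": [0, 0, 0], "rotation": [0, 0, 0], "claw": -1}]}}

```text
time_s: 67.88
eef_pos: [0.5475, -0.2698, 0.0806]
orientation: [0.085, 0.996, -0.001, 0.002]
ft_force: [-8.1, 3.9, 24.9]
opening: 0.0128
grasp_force: 62.7
```

The cover bottoms out at TCP 80.6, exactly 5 mm down. Releasing, backing off and inspecting.

Emit:
{"name": "move_arm", "arguments": {"series": [{"xyz": [0, 0, -0.03], "rotation": [0, 0, 0], "claw": -1}, {"xyz": [0, 0, 0], "rotation": [0, 0, 0], "claw": -0.2}, {"xyz": [0, 0, 0], "rotation": [0, 0, 0], "claw": -0.2}, {"xyz": [0, 0, 0], "rotation": [0, 0, 0], "claw": -0.2}, {"xyz": [0, 0, -0.5], "rotation": [0, 0, 0], "claw": -0.2}, {"xyz": [0, 0, -0.9], "rotation": [0, 0, 0], "claw": -0.2}, {"xyz": [0, 0, -0.9], "rotation": [0, 0, 0], "claw": 0}, {"xyz": [0, 0, -0.9], "rotation": [0, 0, 0], "claw": 0}, {"xyz": [-0.5, 0.5, -0.7], "rotation": [0, 0, 0], "claw": 0}, {"xyz": [-0.5, 0.5, -0.5], "rotation": [0, 0, 0], "claw": 0}, {"xyz": [0, 0, 0], "rotation": [0, 0, 0], "claw": 0}]}}

```text
time_s: 69.25
eef_pos: [0.5839, -0.2451, 0.2112]
orientation: [0.084, 0.996, -0.001, 0.003]
ft_force: [-0.7, -0.6, -0.9]
opening: 0.0429
grasp_force: 0.0
```

Run:
```python
from h import *
plan(548,-269.3,200)
for n,fish in (('wrist',1),('scene',0),('side',0)):
    im,d,c=snap(n,'z_%s.png'%n); p=cloud(d,c,fish)
    for q in comps(p,.066,.085,1000):
        if abs(q[:,1].mean()+.27)<.1:
            A=np.c_[q[:,:2]-q[:,:2].mean(0),np.ones(len(q))]; f=np.linalg.lstsq(A,q[:,2],rcond=None)[0]; ok=abs(q[:,2]-A@f)<.003
            print(n,len(q),rect(q[ok]),np.median(q[:,2]).round(4),np.linalg.lstsq(A[ok],q[ok][:,2],rcond=None)[0].round(4))
```

```text
t 69.25 tcp [ 583.9 -245.1  211.2] yaw 170.3 q6 -0.23 open 42.9 F [-0.7 -0.6 -0.9]
turn units [-0.01  0.05 -0.  ] shift units [ 1.04 -1.    0.37]
wrist 35481 [ 548.1 -268.3  209.6  164.5   80.4] 0.0751 [ 0.0001 -0.0001  0.0751]
scene 4611 [ 548.3 -270.6  209.1  165.2   80.1] 0.0757 [-0.0001 -0.0012  0.0757]
side 1940 [ 548.6 -264.6  210.   169.4   80.6] 0.0749 [ 0.0008 -0.0014  0.0749]
```

View pics/z_scene.png

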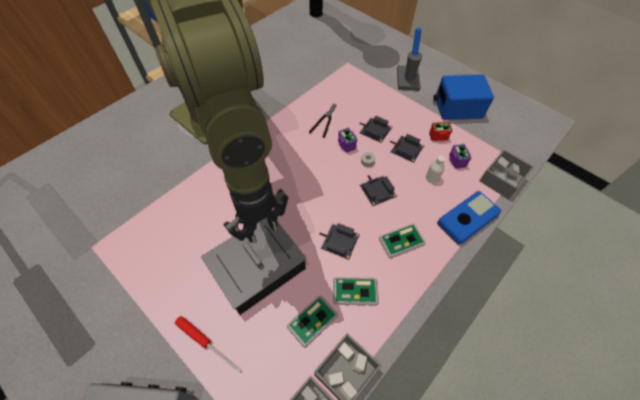

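The scene view shows all four cradles empty at (376,128), (408,147), (378,190) and (340,240), the cover flush on the tray at (253,262), and the bystanders in place. The plate top is at 75.1 mm with no measurable tilt, so it is fully home. Handing in.

```bash
python3 -c "
from h import *
print(arm.sign_off())"
```

```text
the job is handed in; nothing more can be done
None
```

All four modules stand upright in their own bays, the cover is pressed level and fully home on the tray, the bystanders are untouched, and the job was handed in after about 69 s.

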